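Lock the plating carrier bar with its linch pin

ROBOT

A 6-joint arm with a two-finger parallel gripper is mounted at the origin on the work surface. World frame = base frame: x ahead of the robot, y to its left, z up, the work surface at z = 0. Lengths are in m, angles in degrees, forces in N, time in s.
With the tool pointing down it reaches from about 0.25 to 0.725 m from the base axis. Payload 9.7 kg.
Tool frame: the origin (TCP) lies at the very end of the fingers, on their centre line; the grasp point (between the pads) lies 19 mm behind it; x points along the fingers, y is the direction in which the jaws open and shut, and the axes are right-handed (so a half turn about x gives the same grasp; the last joint's range is limited). The gripper opens to 85 mm and grips with 20 to 120 N. Pads are 22 mm wide; open, the fingers measure 114 mm over their backs; the gripper's body (76 mm by 85 mm) begins 54 mm behind the grasp point. The pads swing forward as they close: fully open they stand 13 mm farther back than shut.
Start: joints at [-72.651, 4.979, 10.078, 95.1, 0, 90], TCP at [0.164, -0.525, 0.231] pointing down, gripper open.
Joint ranges: [-179.16, 179.16], [-48.56, 103.87], [-65.8, 70.77], [-126.05, 130.52], [-82.76, 87.17], [-180, 180]. Speed limits (degrees/s): [127.2, 127.2, 147.25, 180, 180, 180].

INTERFACE

Orientations are given as [roll, pitch, yaw] about the fixed x, y, z axes, in that order (R = Rz(yaw) Ry(pitch) Rx(roll)).
In Python, from workcell import get_obs, cams, bot gives the robot as it stands.
- The arm moves only by the tool apply_moves, never from a script. Its argument "rows" is a list that holds one entry, the list of rows, each a list of 7 numbers: the shift along the tool's x, y, z in mm, then the turn, a rotation vector about the tool's x, y, z in rad, then the opening, from 0 (shut) to 1 (fully open). A call has 1 to 20 rows; each row is the pose to reach, as a shift and turn from the pose measured when the call began, along the tool's axes at that moment; what a row does not reach only later rows make up. A row lasts 1/10 s, in which the tool goes at most 50 mm and 8.59 degrees, less where a joint would pass 70% of its speed; a pose out of reach is approached as far as the arm can. A call with a gripper value outside its range is refused whole. The fingers move at their own pace and stop on an object; "newtons" is the grip in N (left out, the last holds). Time passes only in rows, so rows that repeat a pose let the fingers close. It gives the time, the measured TCP pose, the force and the opening at its end, in the units of the state.
- get_obs(): the state, without advancing time (a new reading comes with each control period).
- cams.camera(name): name is "scene" or "top" or "wrist"; returns a dict with "pixels" (384x512x3 uint8, red, green, blue), "range_z" (384x512 float32, m along the optical axis (not along the pixel's ray), 0 where there is no reading), "fx", "fy", "cx", "cy" (pixels), "eye" and "attitude" of the camera in the world. Camera axes: x right, y up, looking along -z (the intrinsics and any distortion apply to the point x, -y, -z); pixel columns grow to the right and rows downward; lengths in m; the calibration is good to about 2 mm. A picture is of the moment at which its call begins.
- bot.job_done(): hands the job in, once; it reports no verdict.
Trained networks look in a picture, given as the dict that the camera call returned (one of the last four; its "shot" number tells which), for a name from the list of things; names that differ only in an ending like _2 or _b are one class to them, and where a whole thing is asked for, a point or a joint stands for the part that bears it (a point fixed in the world has none). Each returns a list of dicts, best first, with "confidence" (0 to 1); they miss things now and then, are a little off and sometimes report something else, mostly with a low value. They report only what shows in the picture. A call takes as long as a camera call.
- cams.find_in(label, picture): "at" ([x, y, z] in m, in world coordinates, good to about 4 mm: the middle of the surface that is visible of it).
The state is a dict: "time": time; "q": joint angles; "qd": joint speeds; "joint_efforts": joint torques, N m; "ee_pos": TCP position; "tcp_rot": TCP orientation; "wrist_force": force on the tool from outside, world axes, zero at the start; "torque": the same for the moment, N m; "opening": finger opening in m.
Only numpy, scipy, OpenCV 4.12 (cv2) and the standard library are available. Lean on these libraries where they do the work, as an engineer would, in place of code of your own. Each camera call takes 0.05 s, during which the arm holds its last target.

TASK

The copper carrier bar sits over the steel stud of its bench bracket. Pick up the linch pin (the one with the sprung wire ring), push it through the stud's cross hole from the side facing the robot until its shoulder is fully home against the stud, then flip the ring over the top of the stud and past the pin's end until it snaps shut. Push the pin no harder than about 25 N, leave the other things on the bench where they are, and let go at the end.

Things in the scene. Friction and masses are not known exactly. Their poses are not given: they have to be found in the camera images.
- bracket: base plate 120 (x) x 90 x 8 mm of the fixed bench bracket, origin under its middle on the bench; +x is the way the pin goes in (roughly away from the robot), z up. In its slot along x a round pedestal 34 mm across stands clamped, with the bar and stud, up to 8 mm nearer or farther along x than nominal. Copper bar: 34 mm wide, 72 to 78 mm high, y = +30 to -210 mm, foot and coupons under it
- stud_top (a point): NOMINAL centre of the stud's top, 115 mm over the bench, above the bracket's origin; the real stud stands up to 8 mm off along the bracket's x. Square steel stud head 22 mm (x) by 22 mm (y), 79 to 115 mm high, plus a screw cap 10 mm across up to 118 mm. Rigid and clamped: once the pin's shoulder touches its face, force rises steeply
- hole_mouth (a point): NOMINAL centre of the cross hole's mouth on the stud's face towards the robot, 100 mm high, 11 mm before the stud's axis, x into the hole; really up to 8 mm nearer or farther along x. Through hole 11.6 mm across, 22 mm long, mouth chamfered 2 mm. A sprung ball halfway presses on the shank (about 7 N): the pin drags by 6 to 15 N for its last 25 mm and stays where left
- seat_button (a joint): brass button 4 mm across in the stud's face, 10 mm above the hole's axis: how far it is pressed in (m). Stands out 3 mm at 0; the pin's shoulder presses it, and at 0.003 it is flush: the shoulder is home. Spring 1 to 2 N
- linch_pin: loose steel linch pin, about 130 g (varies), flat on the bench. +x towards its tip, z up; origin at the underside in the shoulder's plane. Head: block x = -38 to 0 mm, 16 mm wide (y), 18 mm high; x = -38 to -12 is free to grip across the width. Shank 10 mm in diameter, axis 6 mm above the underside, x = 0 to 36 mm, last 5 mm tapered. Home, 14 mm of it stands out beyond the stud
- pin_shoulder (a point): point on the shank's axis in the plane of the shoulder (the head's front face), 6 mm above the pin's underside; axes as the pin's. Home when it meets the stud's face
- ring (a joint): how far the ring is flipped (rad), hinged across the head 6 mm behind the shoulder at the shank axis's height. 0: sprung open, tilted up 0.95 rad over the shank. 0.95: shut, level around the stud, bow beyond the pin's tip. An over-centre spring holds it at either stop, resists by about 2 N at the bow and snaps it shut past about 0.5. Wire 4 mm thick, ring 40 mm wide outside
- ring_bow (a point): middle of the ring's bow (the wire's centre), 48 mm from the hinge
- clevis_pin: plain steel clevis pin WITHOUT a ring: round shank 12 mm across and 52 mm long, disc head 18 mm across; lies on the bench; origin under its middle. Not the linch pin.
- valve: grey plastic ball valve, 80 mm long, 36 mm block, flat handle on top at 49 mm; stands on the bench; origin under its middle
- beaker: open glass beaker, 68 mm across, 85 mm high; origin at the centre of its underside
- bottle: white plastic bottle, 64 mm across, 150 mm high; origin at the centre of its underside
- spanner: steel spanner 160 mm long, flat on the bench; origin under its middle
- stopper: black rubber stopper, 40 mm across, 30 mm high; origin at the centre of its underside

How it is judged (in metres and radians):
On the way, in this order (a step that is already met when the one before it is completed fails the run):
1. the pin is through the hole with its shoulder home against the stud (value of joint seat_button above 0.0015 m and y of pin_shoulder in the frame of hole_mouth between -0.0035 and 0.0035 m and z of pin_shoulder in the frame of hole_mouth between -0.0035 and 0.0035 m and angle between the x axis of linch_pin and the x axis of bracket, either way round below 0.14 rad), for 0.2 s.
2. the ring is flipped over the stud and snapped shut past the pin's end (all of step 1 and value of joint ring above 0.85 rad), for 0.2 s.
At the end, for the whole second after the job is handed in: The pin sits in the stud's hole with its shoulder within 1.5 mm of the stud's face (seat button pressed in by more than 1.5 of its 3 mm), its axis within 3.5 mm of the hole's axis and 0.14 rad of its direction, the ring is shut (within 0.1 rad of its stop at 0.95), the pin is at rest and let go (all of step 2 and linear speed of linch_pin below 0.02 m/s); the robot touches nothing.
It fails at once if the pin or its ring presses on the bracket with more than 45 N in all (the sprung ball's own squeeze, about 15 N, included) (contact force between linch_pin and bracket above 45 N).
It fails at once if the gripper or arm presses on the bracket with more than 45 N (contact force between any of the fingers, the arm and bracket above 45 N).
It fails at once if another thing on the bench is shifted by more than 25 mm (distance of any of clevis_pin, valve, beaker, bottle, spanner, stopper from where it was at the start of the episode above 0.025 m).
It also fails if it takes over 50 s, if anything falls off the work surface, if the arm or the gripper's body presses on something with over 40 N, if the wrist force passes 120 N, or if a joint passes its speed limit or range.

## Working session

There is one attempt and no reset: what is moved stays moved. The work goes in short steps, Python scripts to look and compute and a tool call to move; the robot and the scene stay as the last step left them, time stands still between calls to the robot, and variables do not carry over. Pictures are saved under pics/ and viewed, and the job is handed in when it is done.

Besides the shell and the picture viewer there is one more tool, called by a JSON object that holds its "op" and its "data". apply_moves: Moves the arm, as the interface text tells. Its arguments: {"type":"object","properties":{"rows":{"type":"array"},"newtons":{"type":"number"}},"required":["rows"]}

```bash
mkdir -p pics; ls; cat > h.py <<'E'
import numpy as np, cv2
from workcell import get_obs, cams, bot
np.set_printoptions(precision=4,suppress=True)
def save(p,n,crop=None,k=1):
    im=p["pixels"]
    if crop: r0,r1,c0,c1=crop; im=im[r0:r1,c0:c1]
    im=cv2.resize(im,None,fx=k,fy=k,interpolation=cv2.INTER_CUBIC)
    cv2.imwrite("pics/"+n+".png",im[:,:,::-1])
def cloud(p):
    z=p["range_z"]; h,w=z.shape
    v,u=np.mgrid[0:h,0:w]
    c=np.stack([(u-p["cx"])/p["fx"]*z,-(v-p["cy"])/p["fy"]*z,-z],-1)
    return c@att(p).T+np.array(p["eye"])
def att(p):
    a=np.array(p["attitude"],float)
    if a.shape==(3,3): return a
    from scipy.spatial.transform import Rotation as R
    return R.from_euler("xyz",a,degrees=True).as_matrix() if a.size==3 else R.from_quat(a).as_matrix()
def proj(p,X):
    c=(np.asarray(X)-np.array(p["eye"]))@att(p)
    return np.array([p["cx"]+p["fx"]*c[0]/-c[2], p["cy"]-p["fy"]*c[1]/-c[2]])
E
python3 - <<'E'
from h import *
print(get_obs())
for n in ["scene","top","wrist"]:
    p=cams.camera(n); save(p,n+"0")
    print(n,{k:v for k,v in p.items() if k not in("pixels","range_z")})
    for l in ["linch_pin","bracket","ring","clevis_pin","stud_top","valve","beaker","bottle","spanner","stopper"]:
        try: print(l,[(np.array(d["at"]),round(d["confidence"],2)) for d in cams.find_in(l,p)])
        except Exception as e: print(l,e)
E
```

```text
pics
{'time': 0.0, 'q': array([-72.6531,   5.0119,  10.0323,  95.0982,   0.0005,  89.9997]), 'qd': array([ 0.0365,  0.082 , -0.0285, -0.0266,  0.024 ,  0.0155]), 'joint_efforts': array([  0.0004, -52.0387,  46.4804,   0.0162,   0.0001,  -0.    ]), 'ee_pos': array([ 0.1639, -0.5248,  0.2306]), 'tcp_rot': array([-90.3988,  89.9222, 106.9483]), 'wrist_force': array([ 0.1384, -0.4034, -0.9511]), 'torque': array([-0.0172, -0.078 ,  0.0198]), 'opening': 0.085119642888048}
scene {'fx': 362.83483444694036, 'fy': 362.83483444694036, 'cx': 255.33728139853852, 'cy': 195.74570396577656, 'eye': array([ 1.2394, -0.4565,  0.6444]), 'attitude': array([57.2894,  0.8133, 52.4764]), 'shot': 1}
linch_pin [(array([0.4724, 0.113 , 0.0143]), 0.54)]
bracket [(array([ 0.5726, -0.1797,  0.0458]), 0.97)]
ring []
clevis_pin [(array([0.629 , 0.1948, 0.0123]), 0.57)]
stud_top [(array([ 0.5713, -0.1796,  0.0454]), 0.68)]
valve [(array([0.5052, 0.2423, 0.0259]), 0.52)]
beaker [(array([0.7624, 0.0466, 0.0594]), 0.76)]
bottle [(array([0.7029, 0.3711, 0.0793]), 0.75)]
spanner [(array([ 0.4163, -0.2609,  0.0074]), 0.6)
[... 405 characters left out ...]
.0059]), 0.67)]
clevis_pin []
stud_top [(array([ 0.5618, -0.1623,  0.0799]), 0.7)]
valve [(array([0.4981, 0.2497, 0.0297]), 0.86)]
beaker [(array([0.767 , 0.0605, 0.0408]), 0.97)]
bottle [(array([0.683 , 0.379 , 0.1016]), 0.83)]
spanner [(array([ 0.4239, -0.2527,  0.007 ]), 0.56), (array([0.4869, 0.1117, 0.0354]), 0.21)]
stopper [(array([ 0.4265, -0.0723,  0.03  ]), 0.58)]
wrist {'fx': 343.12001252305646, 'fy': 343.12001252305646, 'cx': 247.61308510366797, 'cy': 189.38632154846704, 'eye': array([ 0.2368, -0.5016,  0.3739]), 'attitude': array([-17.548 ,  -0.0276, -72.6215]), 'shot': 3}
linch_pin []
bracket []
ring []
clevis_pin []
stud_top []
valve []
beaker []
bottle []
spanner []
stopper []
```

View pics/scene0.png

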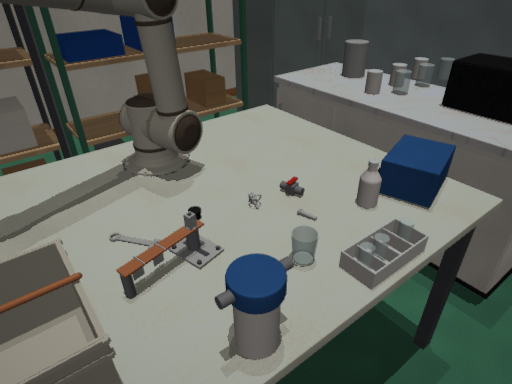

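View pics/top0.png

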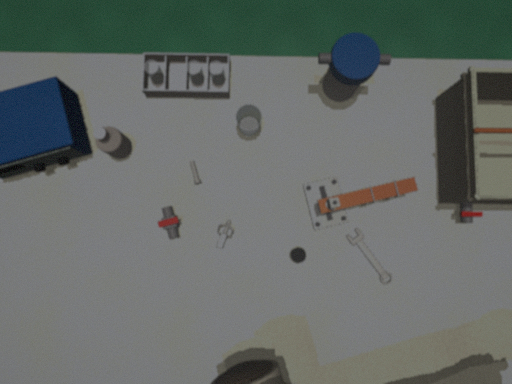

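```bash
python3 - <<'E'
from h import *
p=cams.camera("top"); 
u,v=proj(p,[0.473,0.118,0.018]).astype(int);print(u,v)
save(p,"top_pin",(v-40,v+40,u-50,u+50),8)
u,v=proj(p,[0.57,-0.14,0.1]).astype(int);print(u,v)
save(p,"top_stud",(v-60,v+60,u-75,u+75),5)
p=cams.camera("scene"); 
u,v=proj(p,[0.57,-0.14,0.1]).astype(int);print(u,v)
save(p,"sc_stud",(v-60,v+60,u-75,u+75),5)
E
```

```text
222 232
331 191
195 223
```

View pics/top_pin.png

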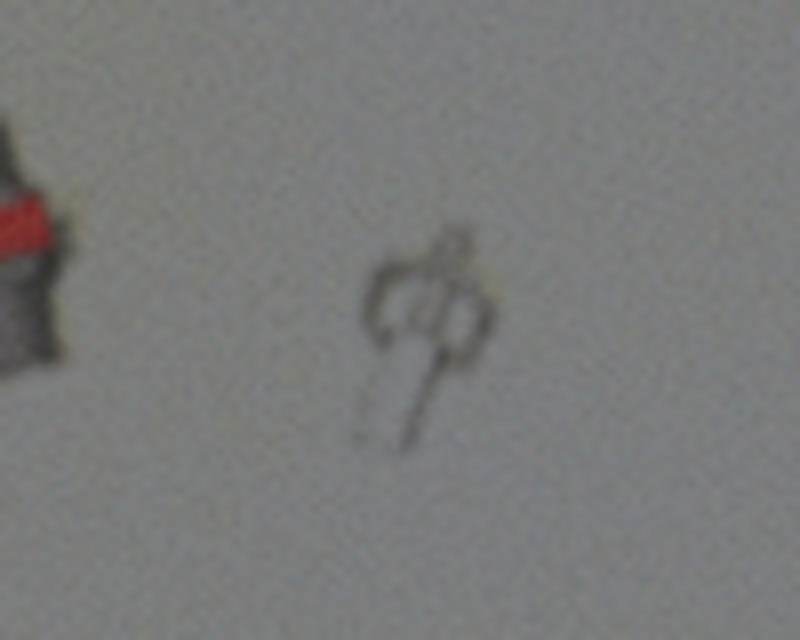

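View pics/top_stud.png

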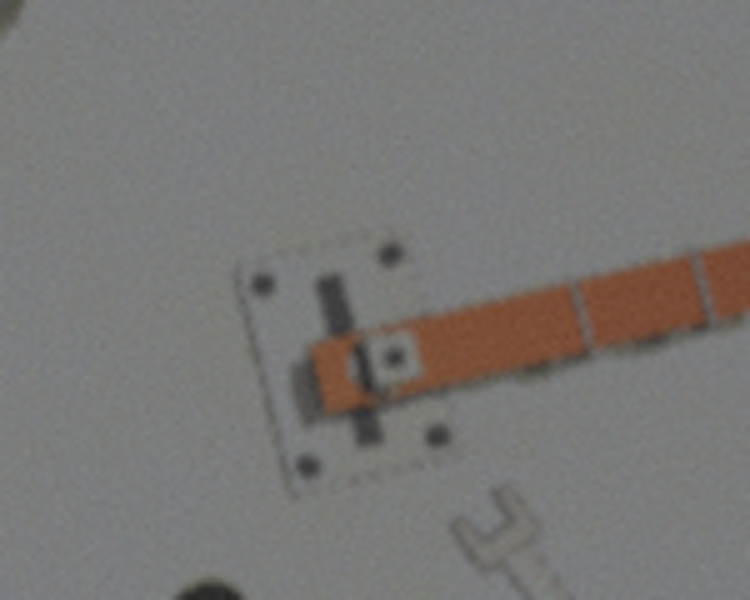

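View pics/sc_stud.png

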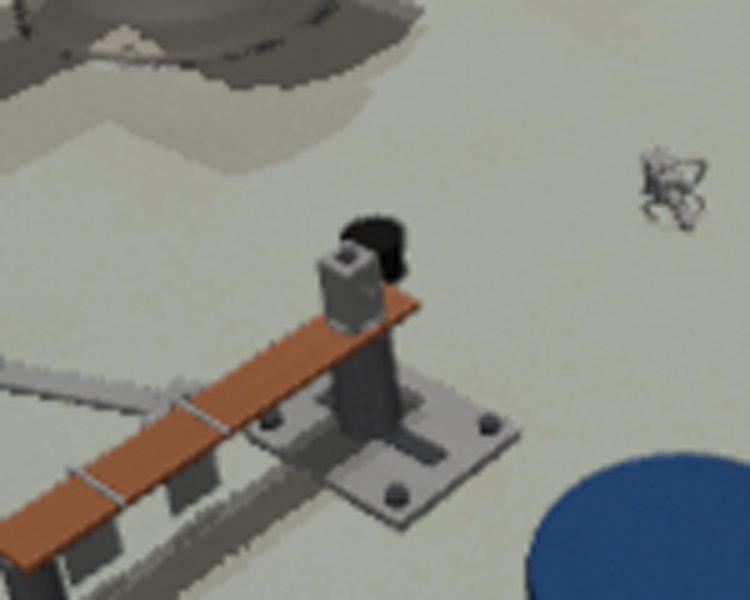

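```bash
cat >> h.py <<'E'
from scipy.spatial.transform import Rotation as R
def tool(o=None):
    o=o or get_obs()
    return np.array(o["ee_pos"]),R.from_euler("xyz",o["tcp_rot"],degrees=True).as_matrix()
def goal(pos,zyaw):
    "shift mm and rotvec in tool axes; tool x down, tool z horizontal along yaw zyaw(deg)"
    P,M=tool(); a=np.radians(zyaw); z=np.array([np.cos(a),np.sin(a),0]); x=np.array([0,0,-1.]); y=np.cross(z,x)
    G=np.stack([x,y,z],1)
    return M.T@(np.array(pos)-P)*1000, R.from_matrix(M.T@G).as_rotvec()
E
python3 - <<'E'
from h import *
P,M=tool(); print(P);print(M)
p=cams.camera("wrist"); print("cam in tool",M.T@(np.array(p["eye"])-P)); print(M.T@att(p))
# top cam cloud around pin
p=cams.camera("top"); c=cloud(p)
for n,ctr in (("pin",(0.473,0.118)),("stud",(0.555,-0.14))):
    m=(np.hypot(c[...,0]-ctr[0],c[...,1]-ctr[1])<0.05)&(p["range_z"]>0)
    for lo,hi in((0.008,0.03),(0.03,0.06),(0.095,0.13)):
        q=c[m&(c[...,2]>lo)&(c[...,2]<hi)]
        if len(q): print(n,lo,len(q),q.mean(0),q.min(0),q.max(0))
# pixel->plane
def px(p,u,v,z):
    d=att(p)@np.array([(u-p["cx"])/p["fx"],-(v-p["cy"])/p["fy"],-1]); e=np.array(p["eye"]); return e+d*(z-e[2])/d[2]
# crop conv: u=u0-50+cu/8
print("tail",px(p,172+395/8,192+440/8,.01),"tip",px(p,172+457/8,192+232/8,.01))
print("studtop",px(p,256+395/5,131+357/5,.118))
for a in((262,285),(390,254),(438,436),(308,466)): print(px(p,256+a[0]/5,131+a[1]/5,.008))
E
```

```text
[ 0.164  -0.525   0.2313]
[[ 0.      0.2982 -0.9545]
 [ 0.     -0.9545 -0.2982]
 [-1.     -0.     -0.    ]]
cam in tool [-0.1426 -0.0006 -0.0765]
[[-0.0005  0.3015 -0.9535]
 [ 1.     -0.0004 -0.0006]
 [-0.0005 -0.9535 -0.3015]]
pin 0.008 156 [0.4616 0.1177 0.0159] [0.4335 0.0939 0.008 ] [0.5017 0.1334 0.0293]
pin 0.03 33 [0.4873 0.1092 0.0408] [0.4737 0.0933 0.0305] [0.493  0.1285 0.0488]
stud 0.008 314 [ 0.5568 -0.1326  0.0094] [ 0.5075 -0.1845  0.008 ] [ 0.6029 -0.0925  0.0148]
stud 0.03 1 [ 0.5268 -0.1445  0.0325] [ 0.5268 -0.1445  0.0325] [ 0.5268 -0.1445  0.0325]
stud 0.095 109 [ 0.5434 -0.1428  0.1134] [ 0.531  -0.1553  0.0954] [ 0.5567 -0.131   0.1221]
tail [0.4359 0.1207 0.01  ] tip [0.5016 0.1026 0.01  ]
studtop [ 0.5438 -0.1453  0.118 ]
[ 0.5892 -0.0989  0.008 ]
[ 0.6062 -0.1647  0.008 ]
[ 0.5131 -0.1886  0.008 ]
[ 0.4969 -0.1224  0.008 ]
```

```bash
python3 - <<'E'
from h import *
print(goal((0.5438,-0.1453,0.205),14.4), get_obs()["q"])
E
```

```text
(array([  26.2547, -249.1515, -475.7496]), array([-3.0902, -0.0001,  0.0001])) [-72.6516   4.9788  10.077   95.1006  -0.0037  90.0016]
```

{"op": "apply_moves", "data": {"rows": [[[1.3, -12.5, -23.8, -0.14, 0, 0, 1], [2.6, -25, -47.6, -0.28, 0, 0, 1], [3.9, -37.5, -71.4, -0.42, 0, 0, 1], [5.2, -50, -95.2, -0.56, 0, 0, 1], [6.5, -62.5, -119, -0.7, 0, 0, 1], [7.8, -75, -142.8, -0.84, 0, 0, 1], [9.1, -87.5, -166.6, -0.98, 0, 0, 1], [10.4, -100, -190.4, -1.12, 0, 0, 1], [11.7, -112.5, -214.2, -1.26, 0, 0, 1], [13, -125, -238, -1.4, 0, 0, 1], [14.3, -137.5, -261.8, -1.54, 0, 0, 1], [15.6, -150, -285.6, -1.68, 0, 0, 1], [16.9, -162.5, -309.4, -1.82, 0, 0, 1], [18.2, -175, -333.2, -1.96, 0, 0, 1], [19.5, -187.5, -357, -2.1, 0, 0, 1], [20.8, -200, -380.8, -2.24, 0, 0, 1], [22.1, -212.5, -404.6, -2.38, 0, 0, 1], [23.4, -225, -428.4, -2.52, 0, 0, 1], [24.7, -237.5, -452, -2.66, 0, 0, 1], [26, -249, -475.7, -2.8, 0, 0, 1]]]}}

```text
time: 3.85
ee_pos: [0.5445, -0.1445, 0.2053]
tcp_rot: [-19.1, 90.0, -21.0]
wrist_force: [-0.1, -0.2, 0.9]
opening: 0.0856
```

```bash
python3 - <<'E'
from h import *
print(goal((0.5438,-0.1453,0.205),14.4), get_obs()["q"])
E
```

```text
(array([ 0.2983, -0.8249, -0.6889]), array([-0.2842,  0.0001,  0.0001])) [-14.8616   6.3392   8.6587  92.311   -0.0009 -12.9795]
```

{"op": "apply_moves", "data": {"rows": [[[0.3, -0.8, -0.7, -0.14, 0, 0, 1], [0.3, -0.8, -0.7, -0.284, 0, 0, 1], [0.3, -0.8, -0.7, -0.284, 0, 0, 1], [0.3, -0.8, -0.7, -0.284, 0, 0, 1]]]}}

```text
time: 4.25
ee_pos: [0.5438, -0.1453, 0.205]
tcp_rot: [-40.1, 90.0, -26.0]
wrist_force: [0.1, -0.4, -1.3]
opening: 0.0853
```

```bash
python3 - <<'E'
from h import *
import pickle
P,M=tool(); p=cams.camera("wrist"); pickle.dump((p,P,M),open("w1.pkl","wb")); save(p,"w1",None,1.5)
c=cloud(p); q=c[(c[...,2]>0.112)&(np.hypot(c[...,0]-.544,c[...,1]+.145)<.03)]
print(P,len(q),q.mean(0),q.min(0),q.max(0)); print(proj(p,P))
E
```

```text
[ 0.5438 -0.1453  0.205 ] 5161 [ 0.5345 -0.1475  0.2538] [ 0.5201 -0.1732  0.112 ] [ 0.5603 -0.1252  0.2928]
[246.3985 256.1636]
```

View pics/w1.png

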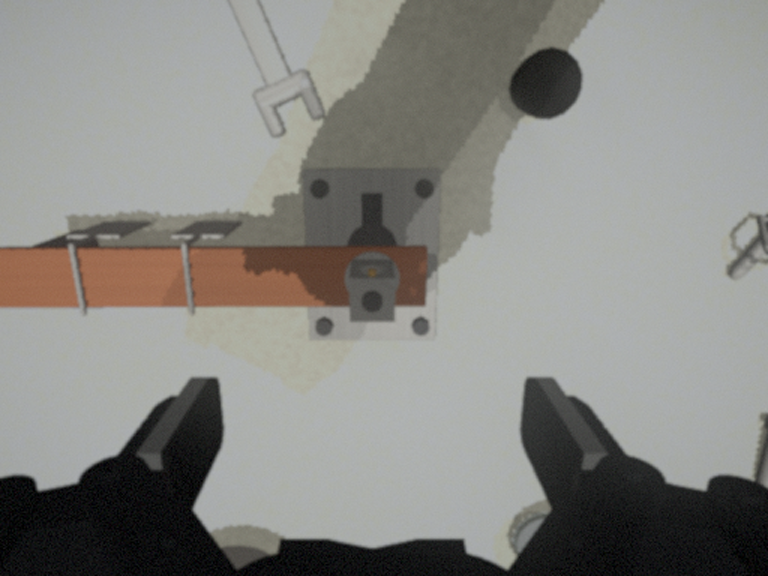

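```bash
cat >> h.py <<'E'
def px(p,u,v,z):
    d=att(p)@np.array([(u-p["cx"])/p["fx"],-(v-p["cy"])/p["fy"],-1]); e=np.array(p["eye"]); return e+d*(z-e[2])/d[2]
E
python3 - <<'E'
from h import *
import pickle
p,P,M=pickle.load(open("w1.pkl","rb")); save(p,"w1c",(150,230,198,298),8)
E
```

```text
(no output)
```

View pics/w1c.png

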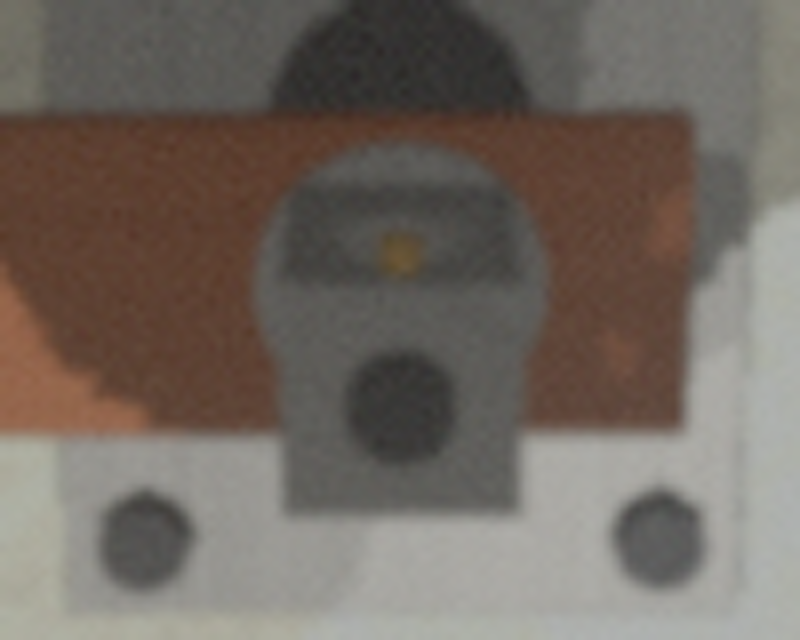

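```bash
python3 - <<'E'
from h import *
import pickle
p,P,M=pickle.load(open("w1.pkl","rb"))
o=-.0625*7  # half-pixel shift of resize
f=lambda x,y,z:px(p,198+(x+.5)/8-.5,150+(y+.5)/8-.5,z)
B=R.from_euler("z",14.4,degrees=True).as_matrix()
for n,a in dict(cap=(400,407,.118),nl=(280,280,.115),nr=(521,281,.115),fl=(285,513,.115),fr=(520,513,.115),btn=(402,255,.110),barnear=(400,113,.078),barfar=(600,430,.078),bl=(147,538,.008),br=(660,540,.008)).items():
    X=f(*a); print(n,X,"rel TCP in bracket axes mm",(B.T@(X-P))*1000)
E
```

```text
cap [ 0.5466 -0.1441  0.118 ] rel TCP in bracket axes mm [  3.0893   0.4633 -86.9984]
nl [ 0.5387 -0.157   0.115 ] rel TCP in bracket axes mm [ -7.7985 -10.1101 -89.9984]
nr [ 0.5336 -0.1364  0.115 ] rel TCP in bracket axes mm [ -7.6239  11.2096 -89.9984]
fl [ 0.5601 -0.1515  0.115 ] rel TCP in bracket axes mm [ 14.3029 -10.036  -89.9984]
fr [ 0.5549 -0.1308  0.115 ] rel TCP in bracket axes mm [ 14.3841  11.3201 -89.9984]
btn [ 0.5352 -0.1468  0.11  ] rel TCP in bracket axes mm [ -8.6115   0.6854 -94.9984]
barnear [ 0.5299 -0.1484  0.078 ] rel TCP in bracket axes mm [ -14.2202    0.5043 -126.9984]
barfar [ 0.5576 -0.1198  0.078 ] rel TCP in bracket axes mm [  19.7277   21.2281 -126.9984]
bl [ 0.6102 -0.1629  0.008 ] rel TCP in bracket axes mm [  59.9713  -33.5179 -196.9984]
br [ 0.5937 -0.0966  0.008 ] rel TCP in bracket axes mm [  60.5165   34.7504 -196.9984]
```

```bash
python3 - <<'E'
from h import *
print(goal((0.4485,0.117,0.100),-15.4))
E
```

```text
(array([105.0053, 277.7224, -28.2337]), array([0.5157, 0.0002, 0.    ]))
```

{"op": "apply_moves", "data": {"rows": [[[0, 35, -4, 0.06, 0, 0, 1], [0, 75, -8, 0.15, 0, 0, 1], [15, 115, -12, 0.25, 0, 0, 1], [30, 155, -16, 0.35, 0, 0, 1], [55, 195, -20, 0.44, 0, 0, 1], [80, 235, -24, 0.516, 0, 0, 1], [105, 265, -28, 0.516, 0, 0, 1], [105, 277.7, -28.2, 0.516, 0, 0, 1], [105, 277.7, -28.2, 0.516, 0, 0, 1], [105, 277.7, -28.2, 0.516, 0, 0, 1]]]}}

```text
time: 5.3
ee_pos: [0.4495, 0.1166, 0.1014]
tcp_rot: [18.8, 89.9, 3.3]
wrist_force: [0.6, 0.1, -0.2]
opening: 0.085
```

```bash
python3 - <<'E'
from h import *
import pickle
P,M=tool(); p=cams.camera("wrist"); pickle.dump((p,P,M),open("w2.pkl","wb")); save(p,"w2",(110,260,148,348),4)
print(P,get_obs()["tcp_rot"],cams.find_in("linch_pin",p))
E
```

```text
[0.4495 0.1166 0.1014] [19.5553 89.867   4.0589] [{'at': [0.4725, 0.1164, 0.0241], 'confidence': 0.96}]
```

View pics/w2.png

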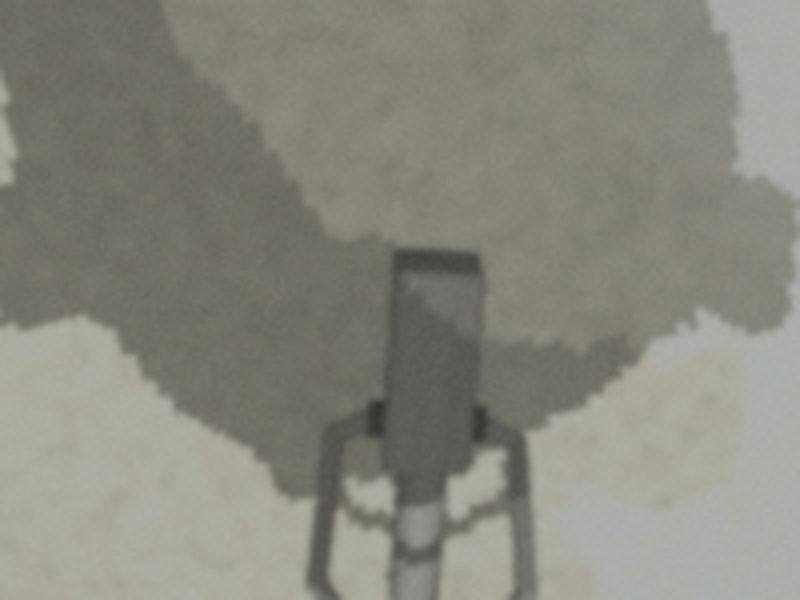

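```bash
python3 - <<'E'
from h import *
import pickle
p,P,M=pickle.load(open("w2.pkl","rb")); save(p,"w2b",(160,260,190,310),6)
f=lambda x,y,z:px(p,148+(x+.5)/4-.5,110+(y+.5)/4-.5,z)
Y=np.arctan2(M[1,2],M[0,2]); print("tool z yaw",np.degrees(Y),M[:,0])
B=R.from_euler("z",Y).as_matrix()
for n,a in dict(rl=(395,272,.018),rr=(480,274,.018),fl=(383,472,.018),fr=(470,474,.018),fm=(425,476,.018)).items():
    X=f(*a); print(n,X,(B.T@(X-P))*1000)
E
```

```text
tool z yaw -15.463683774721956 [ 0.0023  0.0001 -1.    ]
rl [0.4352 0.1199 0.018 ] [-14.6984  -0.6706 -83.4367]
rr [0.4394 0.1338 0.018 ] [-14.3518  13.8557 -83.4367]
fl [0.4704 0.1079 0.018 ] [ 22.4589  -2.8402 -83.4367]
fr [0.4749 0.1228 0.018 ] [ 22.8394  12.7397 -83.4367]
fm [0.4732 0.1149 0.018 ] [ 23.234    4.6829 -83.4367]
```

View pics/w2b.png

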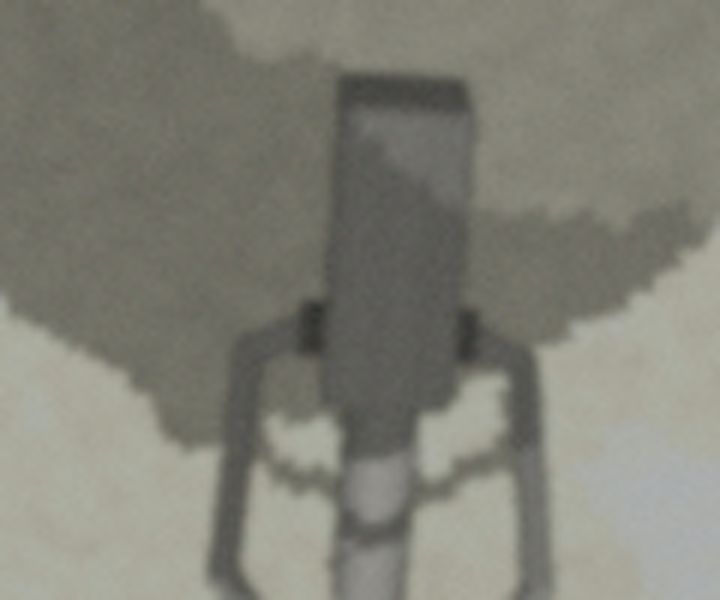

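```bash
python3 - <<'E'
from h import *
import pickle
p,P,M=pickle.load(open("w2.pkl","rb"))
B=R.from_euler("z",-15.46,degrees=True).as_matrix()
X=P+B@np.array([-2.5,6.0,0])/1000; X[2]=.003; print(X)
print(goal(X,-18.1))
E
```

```text
[0.4487 0.1231 0.003 ]
(array([98.2508,  6.3541, -2.9393]), array([ 0.045 ,  0.0019, -0.0007]))
```

{"op": "apply_moves", "data": {"newtons": 60, "rows": [[[10, 6.4, -2.9, 0.045, 0.002, 0, 1], [40, 6.4, -2.9, 0.045, 0.002, 0, 1], [70, 6.4, -2.9, 0.045, 0.002, 0, 1], [90, 6.4, -2.9, 0.045, 0.002, 0, 1], [98.2, 6.4, -2.9, 0.045, 0.002, 0, 1], [98.2, 6.4, -2.9, 0.045, 0.002, 0, 1], [98.2, 6.4, -2.9, 0.045, 0.002, 0, 1]]]}}

```text
time: 6.1
ee_pos: [0.4497, 0.1229, 0.0043]
tcp_rot: [52.8, 89.9, 34.7]
wrist_force: [-0.0, -0.3, 0.3]
opening: 0.0854
```

```bash
python3 - <<'E'
from h import *
p=cams.camera("wrist"); save(p,"w3",None,1.5); o=get_obs(); print(o["ee_pos"],o["wrist_force"],o["opening"])
print(goal((0.4487,0.1231,0.003),-18.1))
E
```

```text
[0.4498 0.1231 0.0045] [-0.7377  0.0003  0.261 ] 0.08565233353442882
(array([ 1.4922, -0.3023, -1.0466]), array([-0.0006,  0.0016, -0.0018]))
```

View pics/w3.png

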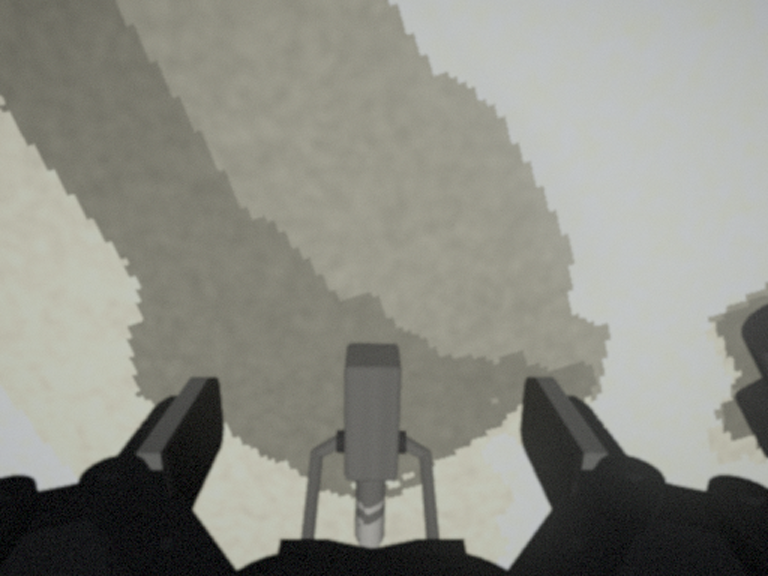

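{"op": "apply_moves", "data": {"newtons": 60, "rows": [[[1, 0, -0.5, 0, 0, 0, 0.5], [1, 0, -0.5, 0, 0, 0, 0.2], [1, 0, -0.5, 0, 0, 0, 0], [1, 0, -0.5, 0, 0, 0, 0], [1, 0, -0.5, 0, 0, 0, 0], [1, 0, -0.5, 0, 0, 0, 0], [1, 0, -0.5, 0, 0, 0, 0], [1, 0, -0.5, 0, 0, 0, 0], [1, 0, -0.5, 0, 0, 0, 0], [1, 0, -0.5, 0, 0, 0, 0]]]}}

```text
time: 7.15
ee_pos: [0.4494, 0.1233, 0.0038]
tcp_rot: [49.1, 89.8, 30.9]
wrist_force: [-1.6, 0.7, 5.4]
opening: 0.0141
```

```bash
python3 - <<'E'
from h import *
import pickle
P,M=tool(); p=cams.camera("wrist"); pickle.dump((p,P,M),open("w4.pkl","wb"));save(p,"w4",(200,384,128,368),3.2); o=get_obs(); print(o["ee_pos"],o["tcp_rot"],o["wrist_force"],o["opening"],M)
p=cams.camera("scene"); u,v=proj(p,[.46,.12,.02]).astype(int); save(p,"s4",(v-40,v+40,u-50,u+50),7)
E
```

```text
[0.4494 0.1233 0.0038] [49.4846 89.84   31.35  ] [-1.0908  0.3986  4.3603] 0.01484118266686082 [[ 0.0024  0.3112  0.9504]
 [ 0.0014  0.9504 -0.3112]
 [-1.      0.0021  0.0018]]
```

View pics/w4.png

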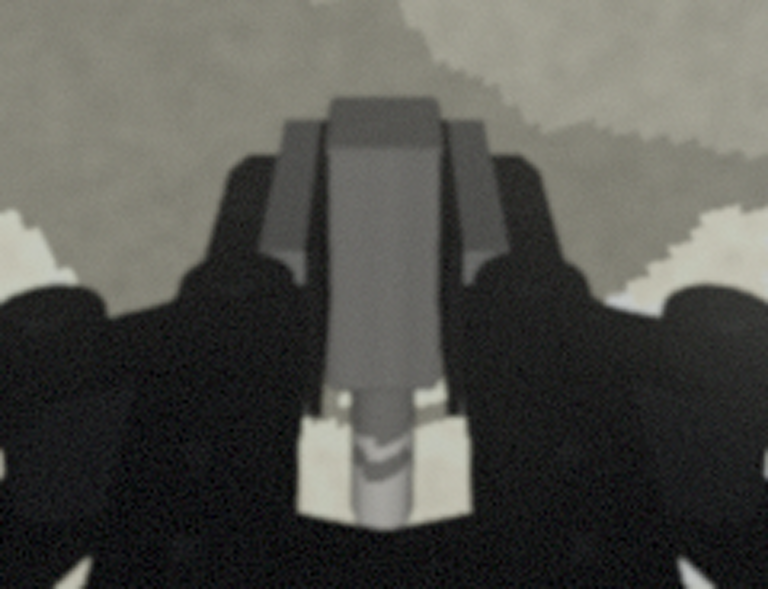

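View pics/s4.png

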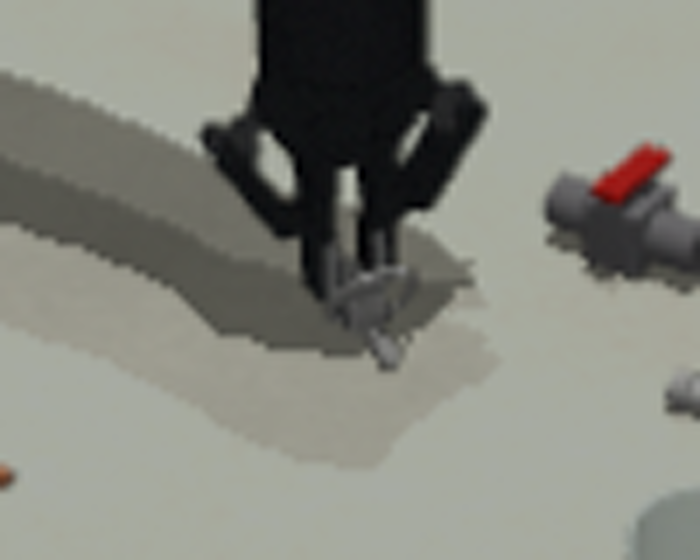

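```bash
python3 - <<'E'
from h import *
import pickle
p,P,M=pickle.load(open("w4.pkl","rb"))
f=lambda x,y,z:px(p,128+(x+.5)/3.2-.5,200+(y+.5)/3.2-.5,z)
for n,a in dict(rl=(328,148,.018),rr=(440,148,.018),fl=(325,386,.018),fr=(442,386,.018),shl=(353,460,.006),shr=(413,460,.006),tip=(383,528,.006)).items():
    X=f(*a); print(n,(M.T@(X-P))*1000)
E
```

```text
rl [-14.25    -7.0339 -12.6562]
rr [-14.2193   7.4521 -12.6536]
fl [-14.1845  -7.9992  24.0759]
fr [-14.1499   8.3165  24.0849]
shl [-2.1344 -4.6132 47.3922]
shr [-2.1145  4.7642 47.3986]
tip [-2.1     0.0785 60.6987]
```

```bash
python3 - <<'E'
from h import *
print(goal((0.4628,-0.1656,0.0978),14.4), get_obs()["ee_pos"])
E
```

```text
(array([ -94.4115, -270.2282,  102.7929]), array([-0.5678,  0.0024, -0.0016])) [0.4494 0.1233 0.0038]
```

{"op": "apply_moves", "data": {"rows": [[[-20, 0, 0, 0, 0, 0, 0], [-55, 0, 0, 0, 0, 0, 0], [-90, -15, 5, -0.05, 0, 0, 0], [-120, -50, 15, -0.12, 0, 0, 0], [-130, -90, 30, -0.2, 0, 0, 0], [-130, -130, 47, -0.3, 0, 0, 0], [-130, -170, 63, -0.4, 0.001, -0.001, 0], [-130, -210, 79, -0.5, 0.002, -0.001, 0], [-130, -245, 93, -0.568, 0.002, -0.002, 0], [-125, -265, 101, -0.568, 0.002, -0.002, 0], [-110, -270.2, 102.8, -0.568, 0.002, -0.002, 0], [-97, -270.2, 102.8, -0.568, 0.002, -0.002, 0], [-94.4, -270.2, 102.8, -0.568, 0.002, -0.002, 0], [-94.4, -270.2, 102.8, -0.568, 0.002, -0.002, 0], [-94.4, -270.2, 102.8, -0.568, 0.002, -0.002, 0]]]}}

```text
time: 8.75
ee_pos: [0.463, -0.1647, 0.0981]
tcp_rot: [-48.5, 89.9, -34.0]
wrist_force: [-0.2, -0.2, -2.0]
opening: 0.0143
```

```bash
python3 - <<'E'
from h import *
import pickle
P,M=tool(); p=cams.camera("wrist"); pickle.dump((p,P,M),open("w5.pkl","wb"));save(p,"w5",(200,384,128,368),3.2); o=get_obs(); print(o["ee_pos"],o["tcp_rot"],o["wrist_force"],o["opening"])
print(goal((0.4628,-0.1656,0.0978),14.4))
p=cams.camera("scene"); pickle.dump((p,P,M),open("s5.pkl","wb")); u,v=proj(p,[.51,-.15,.1]).astype(int); save(p,"s5",(v-40,v+40,u-50,u+50),7)
E
```

```text
[ 0.4632 -0.1649  0.0984] [-44.095   89.9225 -29.6113] [ 0.1825  0.3805 -1.391 ] 0.014419066042526268
(array([ 0.561 , -0.5828, -0.5158]), array([0.0015, 0.001 , 0.0009]))
```

View pics/w5.png

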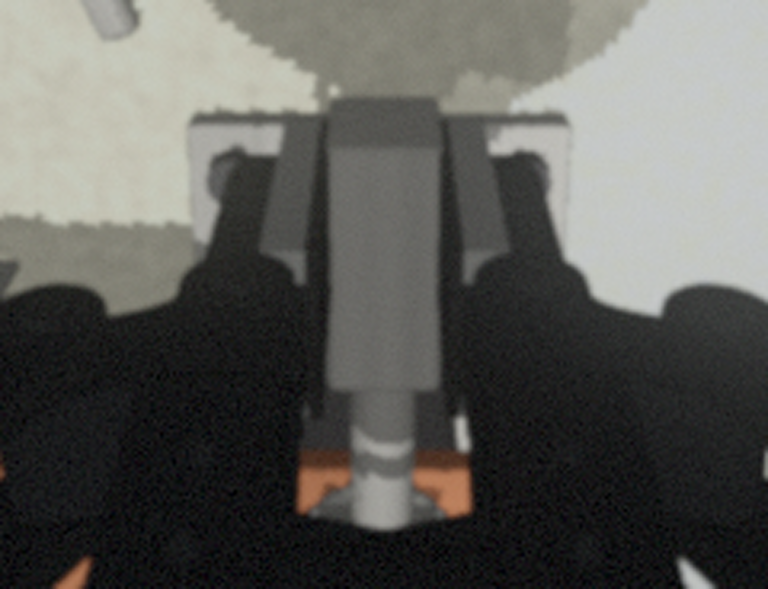

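View pics/s5.png

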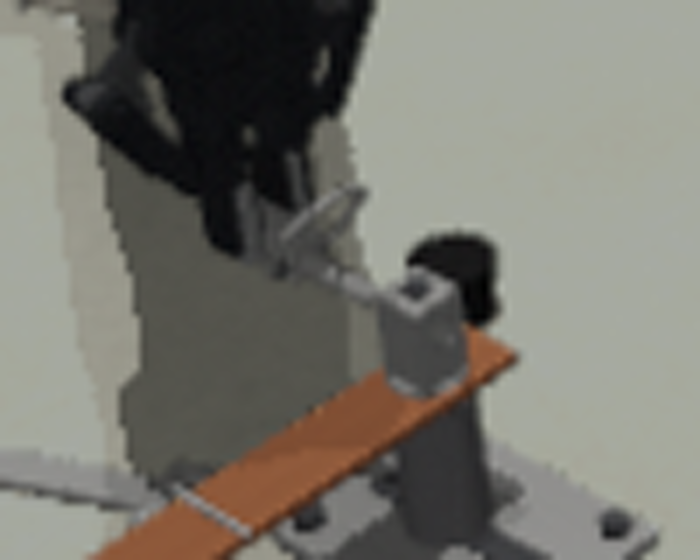

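```bash
python3 - <<'E'
from h import *
import pickle
p,P,M=pickle.load(open("w5.pkl","rb"))
f=lambda x,y,z:px(p,128+(x+.5)/3.2-.5,200+(y+.5)/3.2-.5,z)
B=R.from_euler("z",14.4,degrees=True).as_matrix()
for n,a in dict(l=(190,128,.008),r=(571,128,.008)).items():
    X=f(*a); print(n,X,(B.T@(X-[.5361,-.1468,.1]))*1000,(M.T@(X-P))*1000)
print("pin rel mouth: TCP", B.T@(P-[.5361,-.1468,.1])*1000, M[:,2])
E
```

```text
l [ 0.5083 -0.1992  0.008 ] [-39.9537 -43.8155 -92.    ] [ 90.1773 -44.6326  35.1823]
r [ 0.486  -0.1132  0.008 ] [-40.1894  44.9577 -92.    ] [90.1191 44.1409 35.0875]
pin rel mouth: TCP [-75.2591   0.8201  -1.8724] [0.9682 0.2502 0.0006]
```

{"op": "apply_moves", "data": {"rows": [[[0.6, -0.6, 3, 0, 0, 0, 0], [0.6, -0.6, 6, 0, 0, 0, 0], [0.6, -0.6, 9, 0, 0, 0, 0], [0.6, -0.6, 11, 0, 0, 0, 0], [0.6, -0.6, 13, 0, 0, 0, 0], [0.6, -0.6, 15, 0, 0, 0, 0], [0.6, -0.6, 17, 0, 0, 0, 0], [0.6, -0.6, 19, 0, 0, 0, 0], [0.6, -0.6, 20.5, 0, 0, 0, 0], [0.6, -0.6, 22, 0, 0, 0, 0], [0.6, -0.6, 22, 0, 0, 0, 0]]]}}

```text
time: 9.95
ee_pos: [0.4848, -0.1601, 0.0979]
tcp_rot: [-42.2, 89.9, -27.7]
wrist_force: [-0.3, -0.5, -0.5]
opening: 0.0144
```

```bash
cat > st.py <<'E'
from h import *
P,M=tool(); o=get_obs(); B=R.from_euler("z",14.4,degrees=True).as_matrix()
print("TCP rel mouth",B.T@(P-[.5361,-.1468,.1])*1000,"F bracket",B.T@o["wrist_force"],"T",B.T@o["torque"],"yaw",np.degrees(np.arctan2(M[1,2],M[0,2])),"op",o["opening"],"t",o["time"])
E
python3 st.py; python3 - <<'E'
from h import *
p=cams.camera("wrist"); save(p,"w6",(200,384,128,368),3.2)
p=cams.camera("scene"); u,v=proj(p,[.53,-.15,.1]).astype(int); save(p,"s6",(v-40,v+40,u-50,u+50),7)
E
```

```text
TCP rel mouth [-53.0076  -0.1369  -2.1439] F bracket [-0.3835 -0.4105 -0.5249] T [-0.0335  0.0676 -0.0029] yaw 14.474280362857973 op 0.014390254180082362 t 9.95
```

View pics/w6.png

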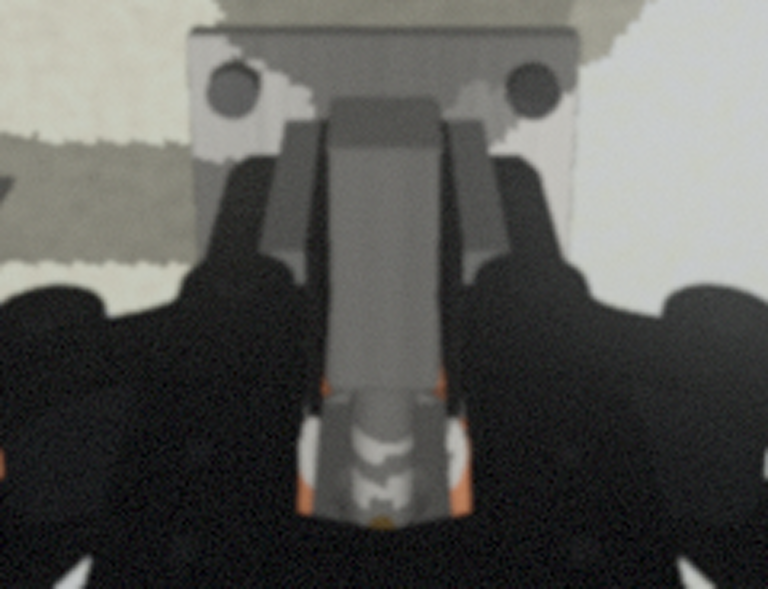

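View pics/s6.png

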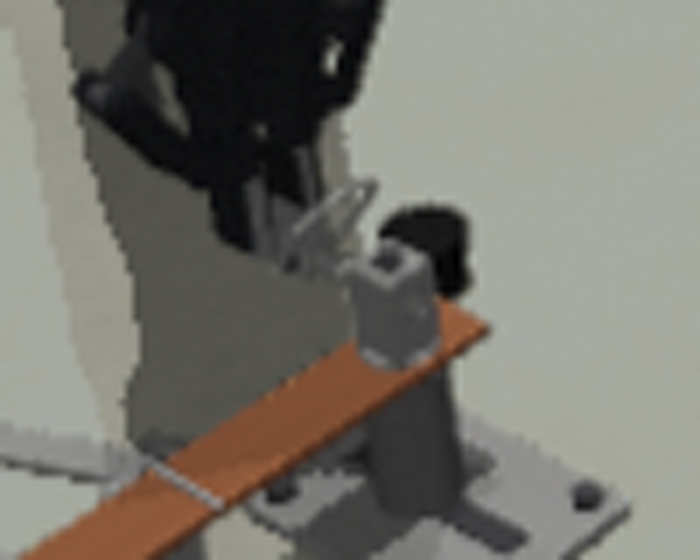

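{"op": "apply_moves", "data": {"rows": [[[0, 0, 1.5, 0, 0, 0, 0], [0, 0, 3, 0, 0, 0, 0], [0, 0, 4.5, 0, 0, 0, 0], [0, 0, 6, 0, 0, 0, 0], [0, 0, 7.5, 0, 0, 0, 0], [0, 0, 9, 0, 0, 0, 0], [0, 0, 10.5, 0, 0, 0, 0], [0, 0, 12, 0, 0, 0, 0], [0, 0, 12, 0, 0, 0, 0]]]}}

```text
time: 10.95
ee_pos: [0.4967, -0.157, 0.0976]
tcp_rot: [-26.7, 89.9, -12.3]
wrist_force: [1.7, -0.2, -6.8]
opening: 0.0141
```

```bash
python3 st.py
```

```text
TCP rel mouth [-40.6956  -0.1214  -2.3506] F bracket [ 1.6228 -0.5886 -6.8431] T [-0.1993  0.0543 -0.0777] yaw 14.479899784992218 op 0.014074508486597973 t 10.95
```

{"op": "apply_moves", "data": {"rows": [[[0, 0, 1.5, 0, 0, 0, 0], [0, 0, 3, 0, 0, 0, 0], [0, 0, 4.5, 0, 0, 0, 0], [0, 0, 6, 0, 0, 0, 0], [0, 0, 7.5, 0, 0, 0, 0], [0, 0, 9, 0, 0, 0, 0], [0, 0, 10.5, 0, 0, 0, 0], [0, 0, 12, 0, 0, 0, 0]]]}}

```text
time: 11.75
ee_pos: [0.5084, -0.1539, 0.0976]
tcp_rot: [-24.1, 89.9, -9.6]
wrist_force: [-3.4, -0.7, -7.3]
opening: 0.0142
```

```bash
python3 st.py;  python3 - <<'E'
from h import *
p=cams.camera("wrist"); save(p,"w7",(280,384,178,328),5)
p=cams.camera("scene"); u,v=proj(p,[.54,-.145,.1]).astype(int); save(p,"s7",(v-30,v+30,u-40,u+40),10)
E
```

```text
TCP rel mouth [-28.5899  -0.0308  -2.4493] F bracket [-3.4391  0.1204 -7.2822] T [-0.1369  0.9814 -0.0059] yaw 14.48357434131897 op 0.014170704497897998 t 11.75
```

View pics/w7.png

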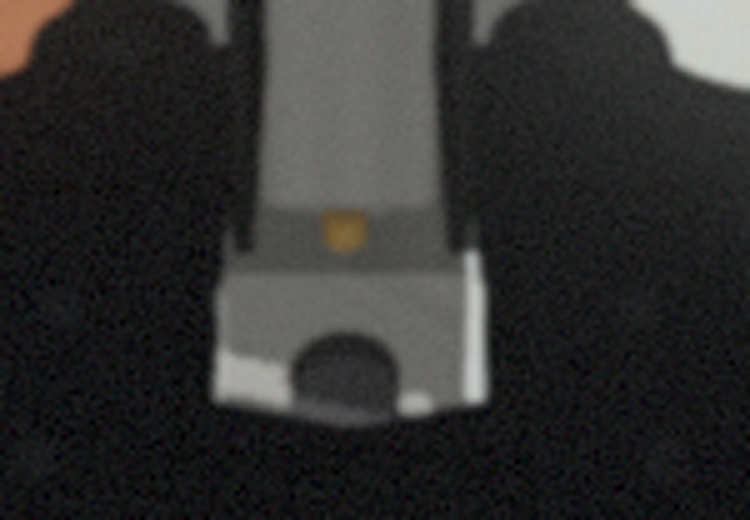

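View pics/s7.png

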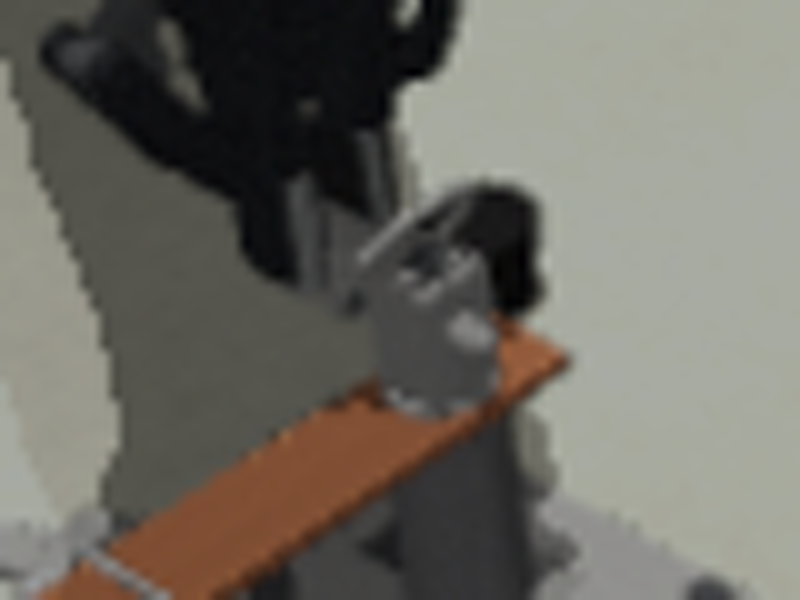

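{"op": "apply_moves", "data": {"rows": [[[0, 0, 0.6, 0, 0, 0, 0], [0, 0, 1.2, 0, 0, 0, 0], [0, 0, 1.8, 0, 0, 0, 0], [0, 0, 2.4, 0, 0, 0, 0]]]}}

```text
time: 12.25
ee_pos: [0.5112, -0.1533, 0.0976]
tcp_rot: [-15.3, 89.9, -0.8]
wrist_force: [-6.0, -1.8, -7.2]
opening: 0.0147
```

```bash
python3 st.py
```

```text
TCP rel mouth [-25.7363  -0.0618  -2.3801] F bracket [-6.2664 -0.2446 -7.1756] T [-0.1702  1.2279 -0.0173] yaw 14.490502618156446 op 0.014724628113124876 t 12.25
```

{"op": "apply_moves", "data": {"rows": [[[0, 0, 0.5, 0, 0, 0, 0], [0, 0, 1.0, 0, 0, 0, 0]]]}}

```text
time: 12.45
ee_pos: [0.5118, -0.1531, 0.0976]
tcp_rot: [-26.1, 89.9, -11.6]
wrist_force: [-7.4, -3.4, -6.0]
opening: 0.0144
```

```bash
python3 st.py;  python3 - <<'E'
from h import *
p=cams.camera("wrist"); save(p,"w8",(280,384,178,328),5)
E
```

```text
TCP rel mouth [-25.1413  -0.0959  -2.4398] F bracket [-7.9861 -1.5004 -6.0386] T [-0.2222  1.9422  0.0323] yaw 14.478740431393435 op 0.014449376720512393 t 12.45
```

View pics/w8.png

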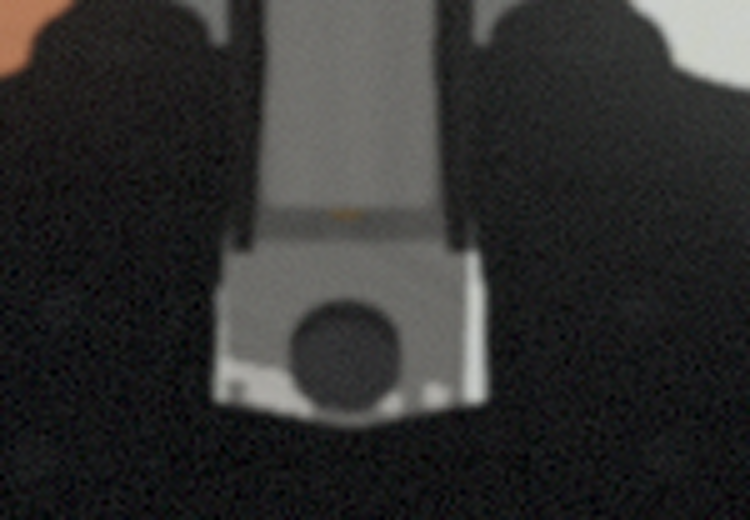

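{"op": "apply_moves", "data": {"rows": [[[0, 0, 0.5, 0, 0, 0, 0], [0, 0, 0.9, 0, 0, 0, 0]]]}}

```text
time: 12.7
ee_pos: [0.5118, -0.1531, 0.0975]
tcp_rot: [-119.6, 89.9, -105.2]
wrist_force: [-9.5, -4.2, -4.1]
opening: 0.0144
```

```bash
python3 st.py;  python3 - <<'E'
from h import *
p=cams.camera("wrist"); save(p,"w9",(280,384,178,328),5)
E
```

```text
TCP rel mouth [-25.133   -0.0793  -2.4671] F bracket [-10.2405  -1.6761  -4.0767] T [-0.175   2.3607 -0.0015] yaw 14.464587614021674 op 0.014437644241888115 t 12.7
```

View pics/w9.png

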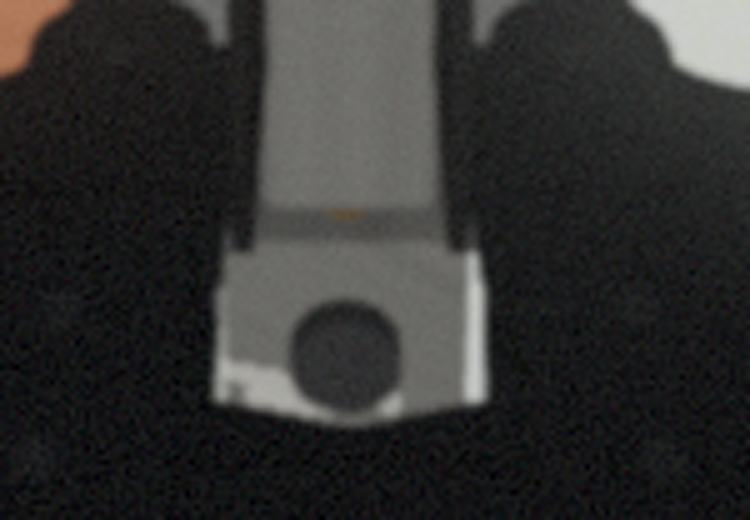

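{"op": "apply_moves", "data": {"rows": [[[0, 0, 0.8, 0, 0, 0, 0], [0, 0, 1.4, 0, 0, 0, 0]]]}}

```text
time: 12.95
ee_pos: [0.5118, -0.1531, 0.0975]
tcp_rot: [-166.0, 89.8, -151.6]
wrist_force: [-13.7, -5.7, -2.7]
opening: 0.0143
```

```bash
python3 st.py
```

```text
TCP rel mouth [-25.1122  -0.077   -2.4548] F bracket [-14.654   -2.1533  -2.7357] T [-0.1326  3.044   0.0347] yaw 14.431033837990881 op 0.014291511500309563 t 12.95
```

```bash
python3 - <<'E'
from h import *
p=cams.camera("wrist"); save(p,"w10",(280,384,178,328),5)
P,M=tool()
for hz in (.112,.1115):
  for g in (0,.5,1,1.5):
    sh=P+M[:,2]*.0251; 
    a=sh.copy(); a[2]=P[2]+(.018-.0038); b=sh+M[:,2]*g/1000; b[2]=.115
    r=lambda X:(proj(p,X)[1]+.5-280)*5-.5
    print(hz,g,r(a),r(b),r(b)-r(a))
p=cams.camera("scene"); u,v=proj(p,[.555,-.143,.1]).astype(int); save(p,"s10",(v-20,v+20,u-25,u+25),16)
E
```

```text
0.112 0 212.20694449605713 236.5258563824612 24.318911886404067
0.112 0.5 212.20694449605713 241.298329555063 29.09138505900586
0.112 1 212.20694449605713 246.06138099686814 33.854436500811005
0.112 1.5 212.20694449605713 250.8150385806813 38.608094084624156
0.1115 0 212.20694449605713 236.5258563824612 24.318911886404067
0.1115 0.5 212.20694449605713 241.298329555063 29.09138505900586
0.1115 1 212.20694449605713 246.06138099686814 33.854436500811005
0.1115 1.5 212.20694449605713 250.8150385806813 38.608094084624156
```

View pics/w10.png

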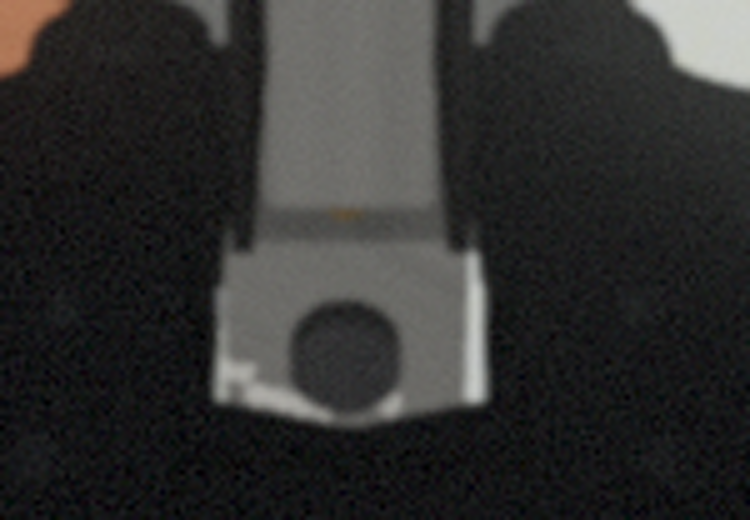

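View pics/s10.png

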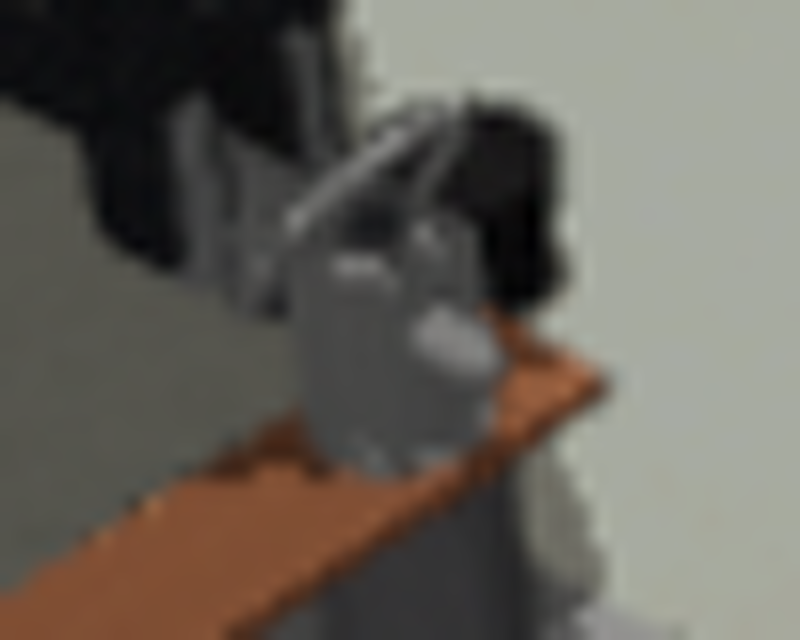

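{"op": "apply_moves", "data": {"rows": [[[0, 0, 1.0, 0, 0, 0, 0], [0, 0, 1.5, 0, 0, 0, 0], [0, 0, 1.9, 0, 0, 0, 0], [0, 0, 1.9, 0, 0, 0, 0]]]}}

```text
time: 13.45
ee_pos: [0.5118, -0.1531, 0.0976]
tcp_rot: [-173.0, 89.6, -158.7]
wrist_force: [-15.0, -5.5, -0.8]
opening: 0.0144
```

```bash
python3 st.py
```

```text
TCP rel mouth [-25.1277  -0.0404  -2.3572] F bracket [-15.8767  -1.5995  -0.8064] T [-0.1377  3.2128 -0.0376] yaw 14.389153242514489 op 0.014427399240166193 t 13.45
```

{"op": "apply_moves", "data": {"rows": [[[0, 0, 1.5, 0, 0, 0, 0], [0, 0, 2.1, 0, 0, 0, 0], [0, 0, 2.5, 0, 0, 0, 0]]]}}

```text
time: 13.75
ee_pos: [0.5117, -0.1531, 0.0976]
tcp_rot: [-176.0, 89.3, -161.7]
wrist_force: [-21.2, -5.7, 0.6]
opening: 0.0143
```

```bash
python3 st.py;  python3 - <<'E'
from h import *
p=cams.camera("wrist"); save(p,"w11",(280,384,178,328),5)
E
```

```text
TCP rel mouth [-25.1484  -0.0207  -2.3713] F bracket [-21.9845  -0.2097   0.6408] T [-0.1916  4.1755  0.0073] yaw 14.336052138509965 op 0.014294749470836254 t 13.75
```

View pics/w11.png

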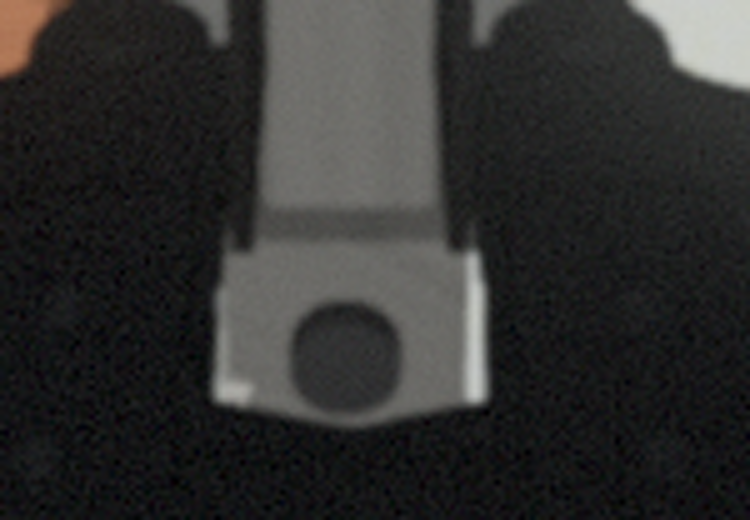

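{"op": "apply_moves", "data": {"rows": [[[0, 0, 0.3, 0, 0, 0, 0], [0, 0, 0.3, 0, 0, 0, 0], [0, 0, 0, 0, 0, 0, 0.3], [0, 0, 0, 0, 0, 0, 0.5], [0, 0, 0, 0, 0, 0, 0.6], [0, 0, 0, 0, 0, 0, 0.6], [0, 0, 0, 0, 0, 0, 0.6]]]}}

```text
time: 14.5
ee_pos: [0.5121, -0.153, 0.098]
tcp_rot: [-174.4, 89.3, -160.0]
wrist_force: [0.3, -0.4, -1.5]
opening: 0.0511
```

```bash
python3 st.py;  python3 - <<'E'
from h import *
p=cams.camera("wrist"); save(p,"w12",None,1.5)
p=cams.camera("scene"); u,v=proj(p,[.535,-.143,.1]).astype(int); save(p,"s12",(v-30,v+30,u-40,u+40),10)
E
```

```text
TCP rel mouth [-24.7919  -0.0422  -1.9953] F bracket [ 0.1945 -0.4195 -1.5163] T [ 0.0257 -0.036   0.0494] yaw 14.347026689905038 op 0.051136051048009286 t 14.5
```

View pics/w12.png

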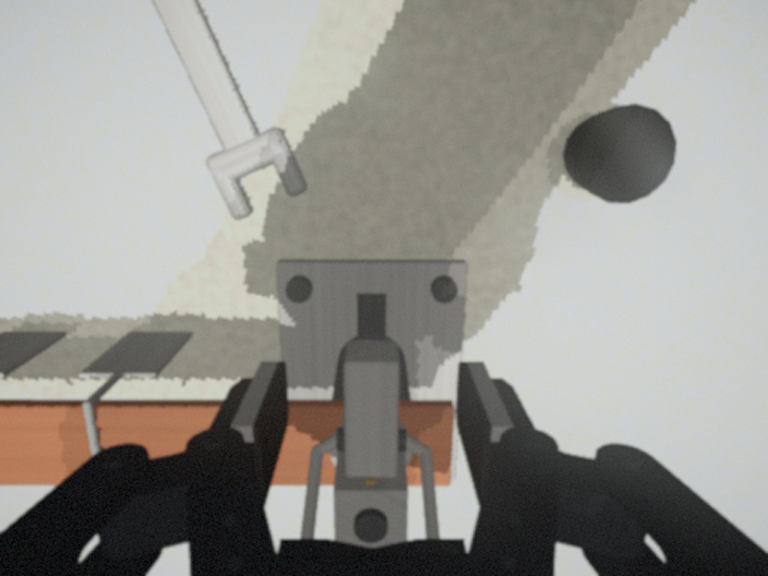

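View pics/s12.png

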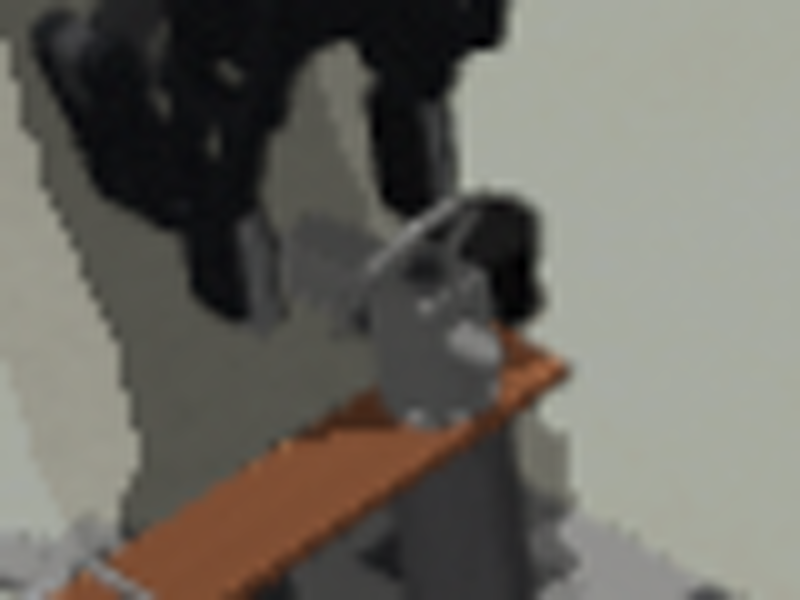

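```bash
python3 - <<'E'
from h import *
P,M=tool()
print(goal((P[0],P[1],.2),14.4))
E
```

```text
(array([-102.2076,   -0.0998,   -1.2078]), array([-0.001 , -0.0118,  0.001 ]))
```

{"op": "apply_moves", "data": {"rows": [[[-10, 0, 0, 0, -0.004, 0, 0.6], [-30, 0, 0, 0, -0.012, 0, 0.6], [-60, 0, -1, 0, -0.012, 0, 0.6], [-90, 0, -1, 0, -0.012, 0, 0.3], [-102, 0, -1, 0, -0.012, 0, 0], [-102, 0, -1, 0, -0.012, 0, 0], [-102, 0, -1, 0, -0.012, 0, 0]]]}}

```text
time: 15.3
ee_pos: [0.512, -0.1529, 0.1988]
tcp_rot: [-135.3, 90.0, -121.0]
wrist_force: [-0.6, 0.5, -0.3]
opening: -0.0002
```

```bash
python3 st.py;  python3 - <<'E'
from h import *
import pickle
P,M=tool(); p=cams.camera("wrist"); pickle.dump((p,P,M),open("w13.pkl","wb")); save(p,"w13",(150,300,148,348),4)
for z,n in((.115,"edge"),(.112,"head")):
  print(n,proj(p,np.array([.5361,-.1468,z])))
E
```

```text
TCP rel mouth [-24.8759   0.1256  98.843 ] F bracket [-0.4017  0.6522 -0.3061] T [-0.0146  0.036   0.0056] yaw 14.340195881902666 op -0.00019359377318140048 t 15.3
edge [246.7334 230.5851]
head [246.7477 228.8773]
```

View pics/w13.png

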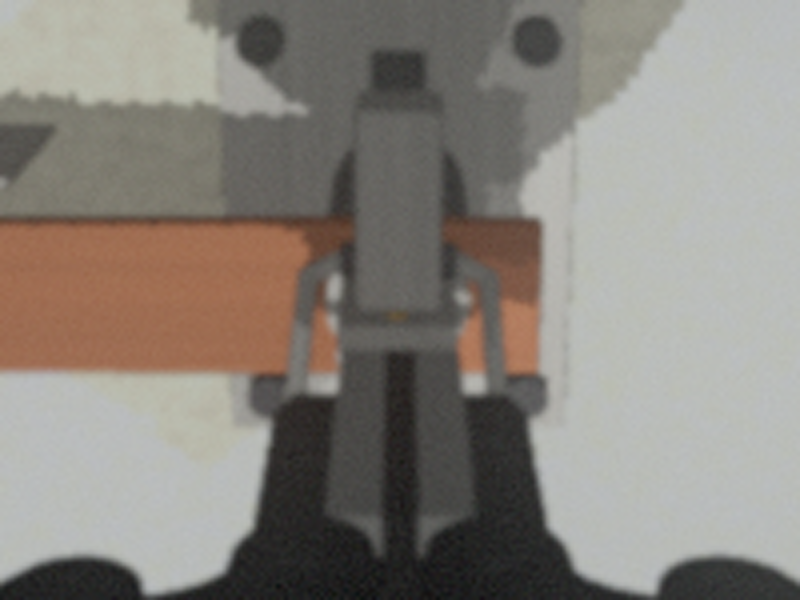

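{"op": "apply_moves", "data": {"rows": [[[0, 0, 30, 0, 0, 0, 0], [0, 0, 65, 0, 0, 0, 0], [15, 0, 95, 0, 0, 0, 0], [35, 0, 103, 0, 0, 0, 0], [40, 0, 103, 0, 0, 0, 0], [40, 0, 103, 0, 0, 0, 0]]]}}

```text
time: 15.95
ee_pos: [0.6101, -0.1271, 0.1561]
tcp_rot: [161.1, 89.7, 175.4]
wrist_force: [-0.0, -0.6, 0.5]
opening: 0.0002
```

```bash
python3 st.py;  python3 - <<'E'
from h import *
import pickle
P,M=tool(); p=cams.camera("wrist"); pickle.dump((p,P,M),open("w14.pkl","wb"))
u,v=proj(p,np.array([.5361,-.1468,.113])).astype(int); print(u,v,p["eye"]); v=max(v,50); save(p,"w14",(v-50,v+50,u-60,u+60),6)
print(P)
E
```

```text
TCP rel mouth [76.6205  0.6585 56.1341] F bracket [-0.1995 -0.5872  0.4859] T [-0.0569 -0.0332 -0.0428] yaw 14.349281150264487 op 0.00020865794825951052 t 15.95
245 83 [ 0.5358 -0.1457  0.2992]
[ 0.6101 -0.1271  0.1561]
```

View pics/w14.png

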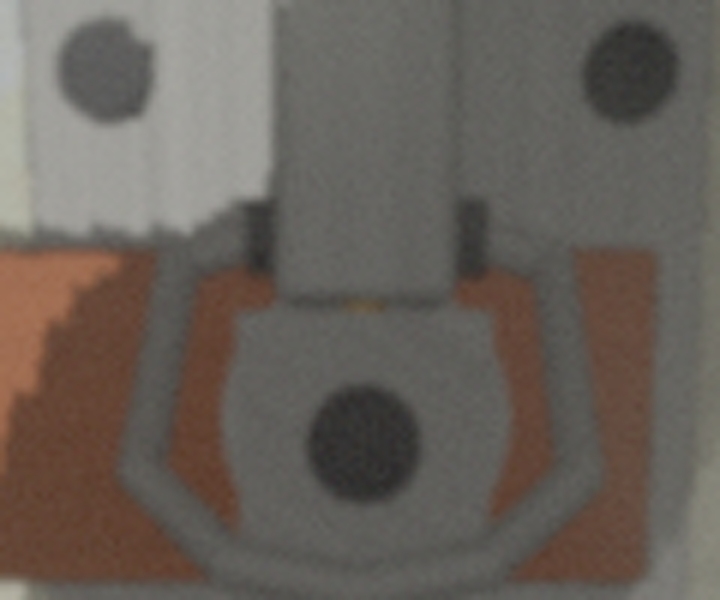

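```bash
python3 - <<'E'
from h import *
import pickle
p,P,M=pickle.load(open("w14.pkl","rb"))
B=R.from_euler("z",14.4,degrees=True).as_matrix(); m=np.array([.5361,-.1468,.1])
for n,x,y,z in (("bow",362,573,.139),("cap",362,443,.118),("studedge",362,310,.115),("bowL",232,560,.135),("bowR",500,560,.135)):
    X=px(p,185+(x+.5)/6-.5,33+(y+.5)/6-.5,z); print(n,B.T@(X-m)*1000)
mm=np.array([.5361,-.1468,.1])
for a in (.95,.8,.65,.5,.4,.3): print(a,-6+48*np.cos(a),100+48*np.sin(a)+2)
s=m+B@np.array([.022,0.0004,0]); s[2]=.160
print("above bow",s,goal(s,14.4))
E
```

```text
bow [19.7554  0.0403 39.    ]
cap [11.2994 -0.0692 18.    ]
studedge [ 0.409  -0.0586 15.    ]
bowL [ 19.2262 -10.2454  35.    ]
bowR [19.2373 10.9116 35.    ]
0.95 21.920788294266412 141.04394422988995
0.8 27.44192204866394 136.43309236317708
0.65 32.212022330354685 131.0489474753299
0.5 36.12396297073789 125.01242585300174
0.4 38.210927712138485 120.69208043081522
0.3 39.85615147802909 116.1849699197443
above bow [ 0.5573 -0.1409  0.16  ] (array([ -2.1615,  -0.005 , -54.8713]), array([-0.0013, -0.003 , -0.0007]))
```

{"op": "apply_moves", "data": {"rows": [[[-2, 0, -20, 0, -0.003, 0, 0], [-2, 0, -40, 0, -0.003, 0, 0], [0, 0, -54, 0, -0.003, 0, 0], [5, 0, -54, 0, -0.003, 0, 0], [8, 0, -54, 0, -0.003, 0, 0], [8, 0, -54, 0, -0.003, 0, 0]]]}}

```text
time: 16.6
ee_pos: [0.5583, -0.1407, 0.1497]
tcp_rot: [80.0, 90.0, 94.3]
wrist_force: [0.4, -0.1, 0.6]
opening: -0.0003
```

```bash
python3 st.py;  python3 - <<'E'
from h import *
p=cams.camera("wrist"); save(p,"w15",(100,384,98,398),2.6)
p=cams.camera("scene"); u,v=proj(p,[.55,-.143,.12]).astype(int); save(p,"s15",(v-30,v+30,u-40,u+40),10)
E
```

```text
TCP rel mouth [23.047   0.407  49.7042] F bracket [ 0.3292 -0.22    0.5635] T [-0.0597 -0.0121 -0.0232] yaw 14.32615430771402 op -0.00029608179069359096 t 16.6
```

View pics/w15.png

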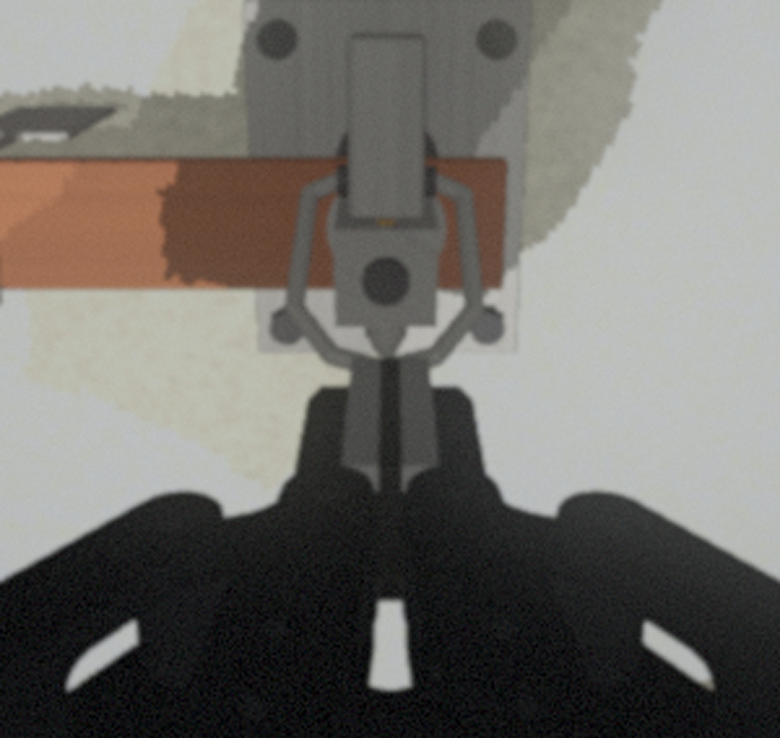

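View pics/s15.png

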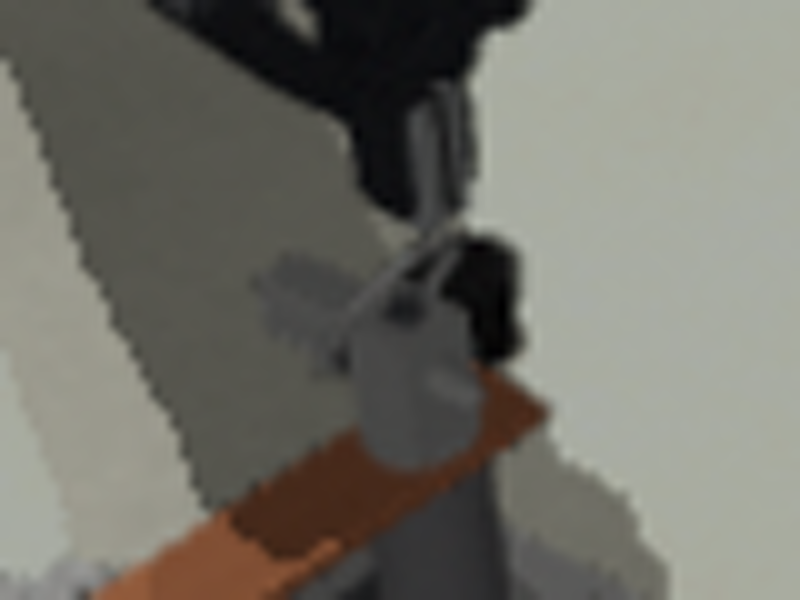

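{"op": "apply_moves", "data": {"rows": [[[7.7, 0, 0, 0, 0, 0, 0], [10.7, 0, 2, 0, 0, 0, 0], [13.3, 0, 4.5, 0, 0, 0, 0], [15.9, 0, 7, 0, 0, 0, 0], [18.7, 0, 9.2, 0, 0, 0, 0]]]}}

```text
time: 17.2
ee_pos: [0.5686, -0.1381, 0.1315]
tcp_rot: [5.8, 89.9, 20.2]
wrist_force: [2.2, 1.8, 3.7]
opening: -0.0003
```

```bash
python3 st.py;  python3 - <<'E'
from h import *
p=cams.camera("wrist"); save(p,"w16",(100,384,98,398),2.6)
p=cams.camera("scene"); u,v=proj(p,[.55,-.143,.12]).astype(int); save(p,"s16",(v-30,v+30,u-40,u+40),10)
E
```

```text
TCP rel mouth [33.603   0.3603 31.5356] F bracket [2.5446 1.2111 3.7222] T [ 0.0325 -0.5673 -0.0162] yaw 14.364151277759207 op -0.00026880026839699373 t 17.2
```

View pics/w16.png

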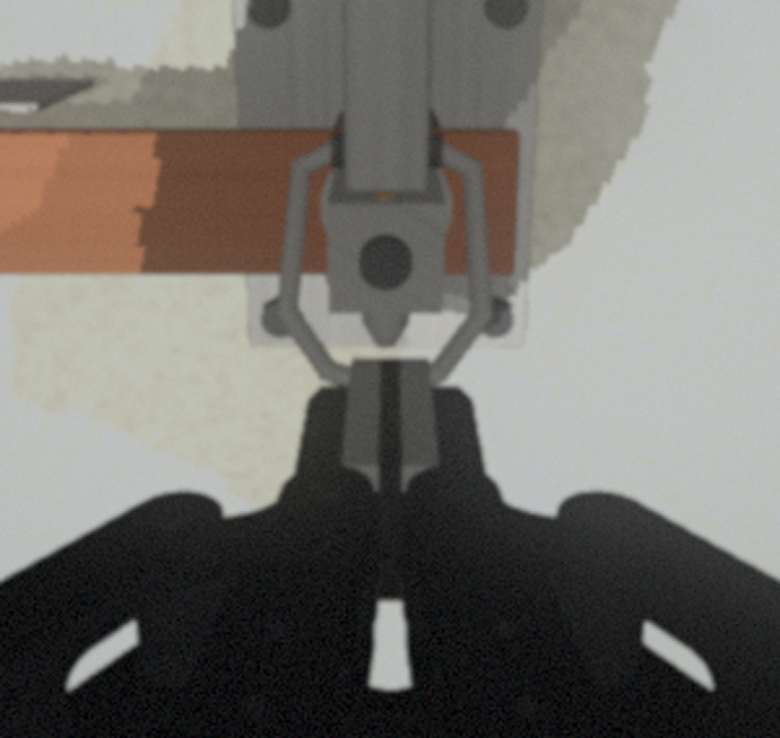

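View pics/s16.png

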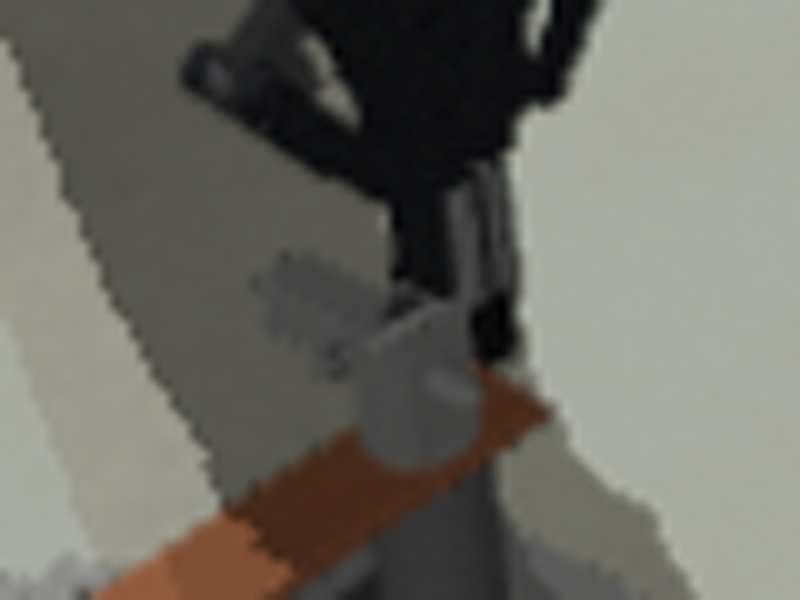

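{"op": "apply_moves", "data": {"rows": [[[3, 0, 1, 0, 0, 0, 0], [6, 0, 2.7, 0, 0, 0, 0], [9, 0, 4.1, 0, 0, 0, 0], [11.5, 0, 5.1, 0, 0, 0, 0], [14.5, 0, 5.9, 0, 0, 0, 0], [17, 0, 6.4, 0, 0, 0, 0], [18.5, 0, 6.4, 0, 0, 0, 0]]]}}

```text
time: 18.0
ee_pos: [0.5742, -0.1364, 0.112]
tcp_rot: [76.1, 89.9, 90.4]
wrist_force: [-0.6, -0.1, -1.2]
opening: 0.0
```

```bash
python3 st.py;  python3 - <<'E'
from h import *
p=cams.camera("wrist"); save(p,"w17",(100,384,98,398),2.6)
p=cams.camera("scene"); u,v=proj(p,[.55,-.143,.12]).astype(int); save(p,"s17",(v-30,v+30,u-40,u+40),10)
E
```

```text
TCP rel mouth [39.4524  0.5785 11.9525] F bracket [-0.6241  0.0514 -1.1702] T [-0.0008 -0.0373 -0.0121] yaw 14.366692966762068 op 2.594820332227878e-05 t 18.0
```

View pics/w17.png

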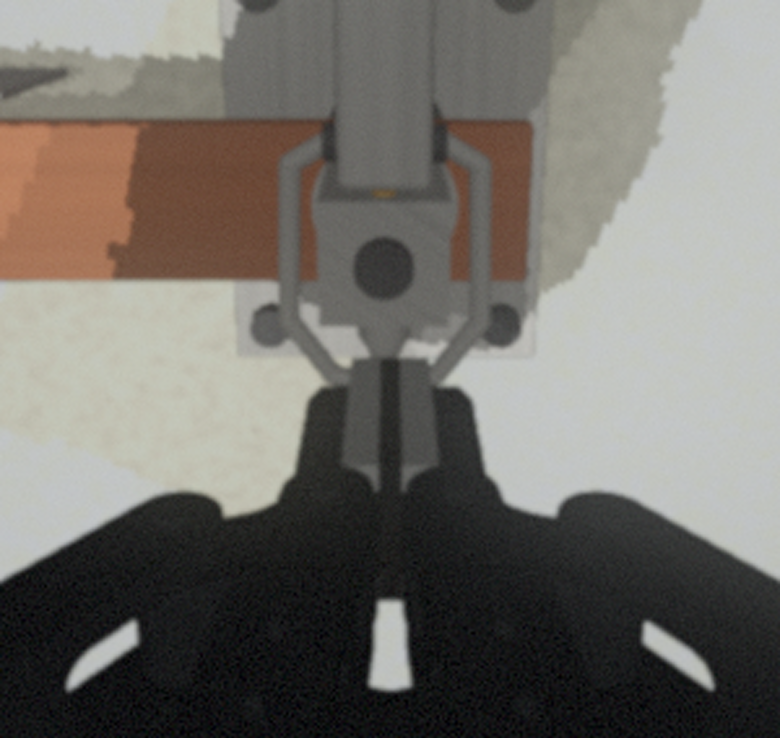

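View pics/s17.png

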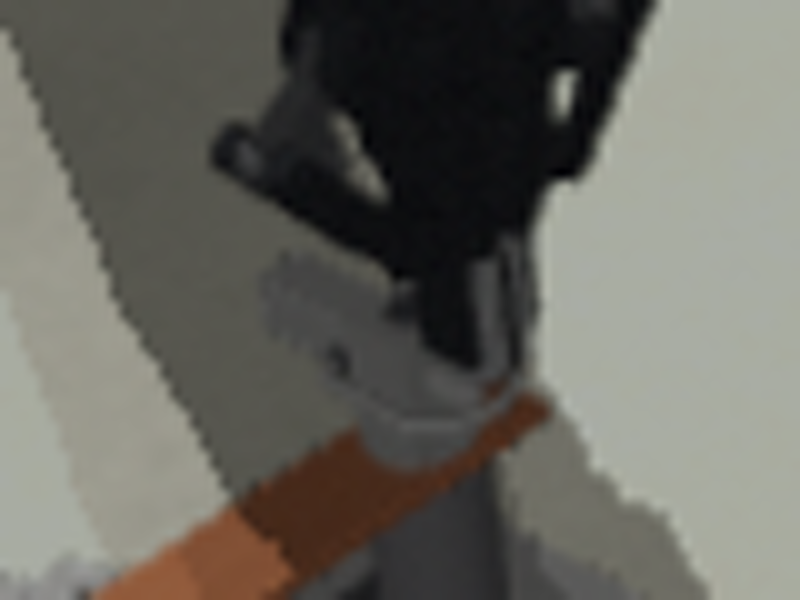

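{"op": "apply_moves", "data": {"rows": [[[-10, 0, 0, 0, 0, 0, 0], [-30, 0, 10, 0, 0, 0, 0], [-44, 0, 30, 0, 0, 0, 0], [-44, 0, 37, 0, 0, 0, 0], [-44, 0, 37, 0, 0, 0, 0], [-44, 0, 37, 0, 0, 0, 0]]]}}

```text
time: 18.7
ee_pos: [0.6093, -0.1273, 0.1551]
tcp_rot: [129.2, 89.9, 143.5]
wrist_force: [0.1, 0.2, 0.1]
opening: 0.0002
```

```bash
python3 st.py;  python3 - <<'E'
from h import *
P,M=tool(); p=cams.camera("wrist")
u,v=proj(p,np.array([.5361,-.1468,.113])).astype(int); print(u,v,p["eye"]); v=max(v,50); save(p,"w18",(v-50,v+50,u-60,u+60),6)
p=cams.camera("scene"); u,v=proj(p,[.55,-.143,.12]).astype(int); save(p,"s18",(v-30,v+30,u-40,u+40),10)
E
```

```text
TCP rel mouth [75.7139  0.7211 55.143 ] F bracket [0.1604 0.1371 0.1416] T [-0.0127  0.0343  0.0032] yaw 14.375251726291816 op 0.00018334053135551622 t 18.7
245 84 [ 0.5344 -0.1461  0.2979]
```

View pics/w18.png

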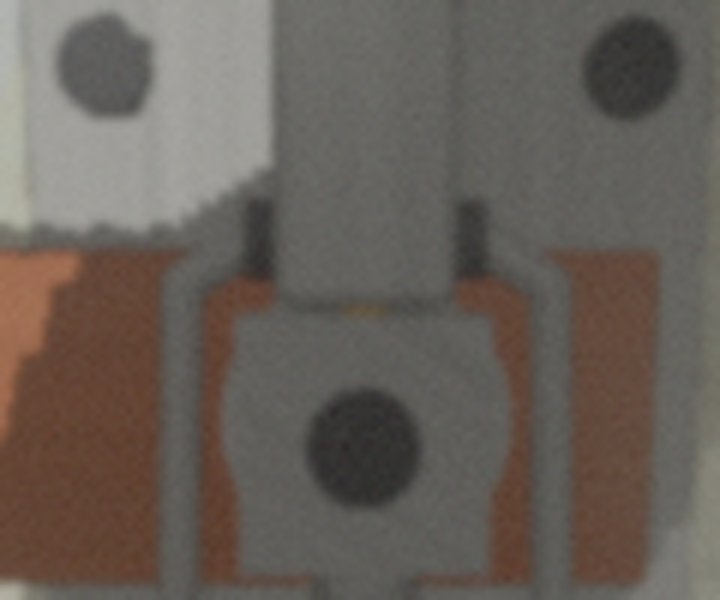

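View pics/s18.png

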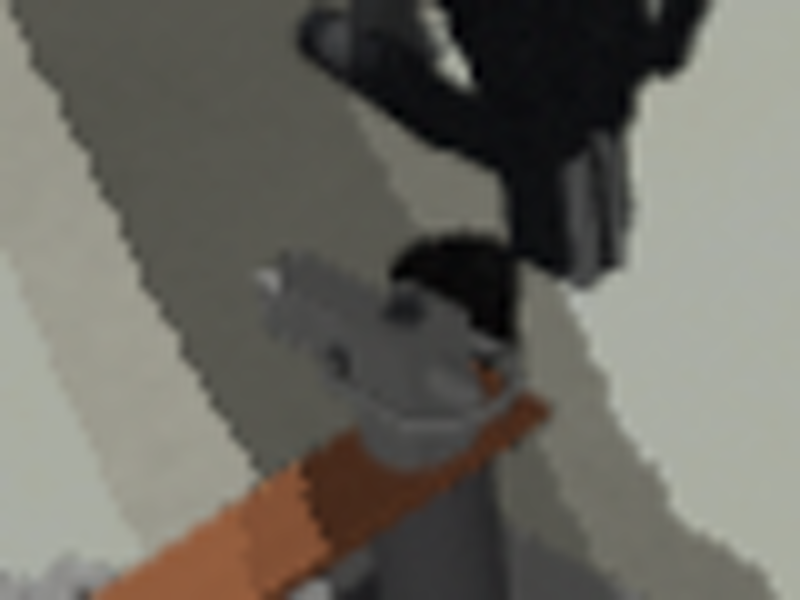

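```bash
python3 - <<'E'
from h import *
p=cams.camera("wrist"); c=cloud(p); B=R.from_euler("z",14.4,degrees=True).as_matrix(); m=np.array([.5361,-.1468,.1])
q=(c-m)@B*1000
g=p["pixels"].astype(float).mean(2)
print("profile rows 74-94 (cols 236-242,250-256):"); print(np.c_[np.arange(76,94),g[76:94,232:242].mean(1),g[76:94,248:258].mean(1),q[76:94,236,0],q[76:94,236,2]])
# ring wires
s=(abs(abs(q[...,1])-18)<3)&(q[...,2]>-12)&(q[...,2]<60)&(q[...,0]>-8)&(q[...,0]<28)
for lo in range(-8,28,6):
    k=s&(q[...,0]>=lo)&(q[...,0]<lo+6); print(lo,k.sum(),np.median(q[k][:,2]) if k.sum() else None)
s=(abs(q[...,1])<5)&(q[...,0]>36)&(q[...,0]<50)&(q[...,2]>-15)&(q[...,2]<20)
print("bow",s.sum(),q[s].mean(0) if s.sum() else None)
p=cams.camera("top"); save(p,"top18",None,1.5)
E
```

```text
profile rows 74-94 (cols 236-242,250-256):
[[76.     97.4    95.9667 -4.6186  9.9658]
 [77.     98.2    94.4333 -4.1177 10.4466]
 [78.     97.     95.     -3.6129 11.4719]
 [79.     97.3    94.9    -3.1374  9.2611]
 [80.     95.8333 95.1333 -2.6257 11.789 ]
 [81.     96.2    95.0333 -2.1324 11.8294]
 [82.     94.7667 92.7667 -1.6384 11.3146]
 [83.     88.6    86.8667 -1.1432 11.6203]
 [84.     79.8667 79.0333 -0.6441 11.0874]
 [85.     76.5    75.6    -0.1297  9.1407]
 [86.     81.9667 82.      0.5281 -4.9017]
 [87.     90.9333 89.7     0.795  15.3794]
 [88.     93.5    91.9333  1.3074 13.963 ]
 [89.     95.0333 92.      1.8144 13.2728]
 [90.     94.     91.9333  2.2781 14.7949]
 [91.     94.0667 92.5     2.7555 15.4504]
 [92.     94.3333 92.9333  3.2502 15.3682]
 [93.     93.4    92.      3.7142 16.3597]]
-8 59 0.5032135156402828
-2 153 0.6869099790292321
4 153 0.6141511122173815
10 158 0.694126370934578
16 151 0.7897706550463457
22 150 1.0435740833016072
bow 123 [40.8663 -0.1825  1.0366]
```

View pics/top18.png

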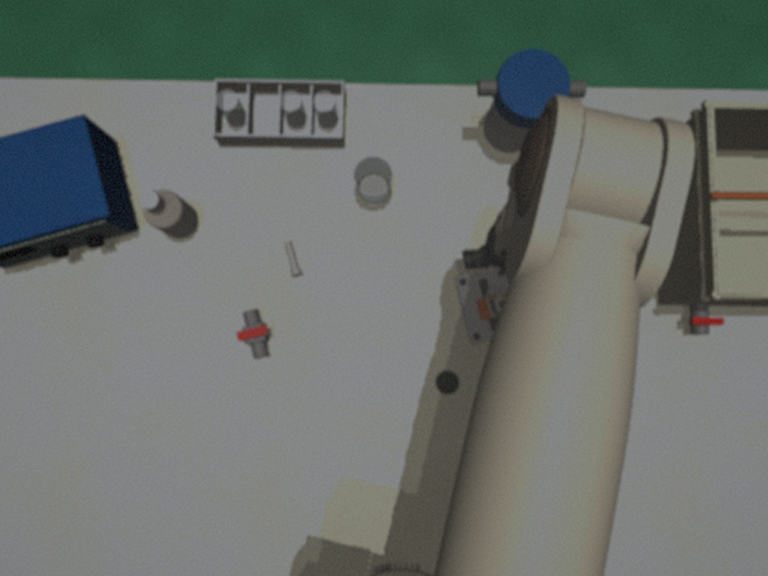

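{"op": "apply_moves", "data": {"rows": [[[10, 0, 12, 0, 0, 0, 0], [25, 0, 22, 0, 0, 0, 0], [40, 0, 25, 0, 0, 0, 0], [45, 0, 25, 0, 0, 0, 0], [45, 0, 25, 0, 0, 0, 0], [45, 0, 25, 0, 0, 0, 0]]]}}

```text
time: 19.5
ee_pos: [0.6334, -0.1212, 0.1107]
tcp_rot: [118.7, 89.9, 133.0]
wrist_force: [-0.7, -0.5, 1.0]
opening: -0.0002
```

```bash
python3 st.py;  python3 - <<'E'
from h import *
import pickle
P,M=tool(); p=cams.camera("wrist"); pickle.dump((p,P,M),open("w19.pkl","wb"))
u,v=proj(p,np.array([.55,-.143,.113])).astype(int); print(u,v,p["eye"]); v=max(v,74); save(p,"w19",(v-74,v+74,u-75,u+75),4)
E
```

```text
TCP rel mouth [100.5671   0.6083  10.718 ] F bracket [-0.8445 -0.2893  0.9859] T [-0.03   -0.0333 -0.0049] yaw 14.352153345249198 op -0.00018432668080662699 t 19.5
245 57 [ 0.5584 -0.14    0.2534]
```

View pics/w19.png

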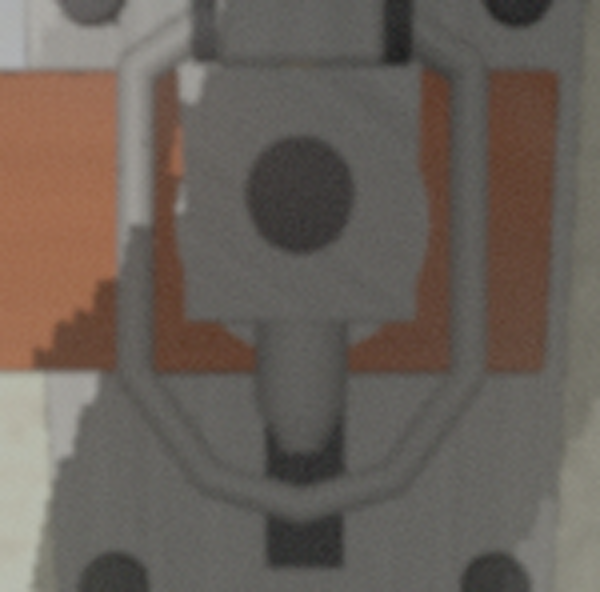

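```bash
python3 - <<'E'
from h import *
import pickle
p,P,M=pickle.load(open("w19.pkl","rb"))
B=R.from_euler("z",14.4,degrees=True).as_matrix(); m=np.array([.5361,-.1468,.1])
f=lambda x,y,z:B.T@(px(p,170+(x+.5)/4-.5,(y+.5)/4-.5,z)-m)*1000
for n,x,y,z in(("near",300,66,.115),("far",300,320,.115),("tip",300,453,.1),("tip-low",300,453,.0955),("bowc",300,500,.100),("bowc",300,500,.101),("cap",300,194,.118),("shank L",258,370,.1),("shank R",346,370,.1),("ringL",136,300,.1),("ringR",467,300,.1),("lug c",300,30,.1)):
    print(n,f(x,y,z))
g=p["pixels"].astype(float).mean(2)
print(np.c_[np.arange(10,24),g[10:24,235:255].mean(1)])
print(np.c_[np.arange(104,134),g[104:134,242:248].mean(1)].T)
E
```

```text
near [ 0.4258  0.1218 15.    ]
far [22.5043  0.0561 15.    ]
tip [36.2937 -0.0976  0.    ]
tip-low [36.6755 -0.1326 -4.5   ]
bowc [41.3866 -0.1128  0.    ]
bowc [41.2686 -0.1049  1.    ]
cap [11.5284  0.1113 18.    ]
shank L [27.5436 -4.5909  0.    ]
shank R [27.5473  4.8783  0.    ]
ringL [ 20.3946 -17.4402   0.    ]
ringR [20.407  17.6609  0.    ]
lug c [-5.321   0.0262  0.    ]
[[10.     96.1   ]
 [11.     97.35  ]
 [12.     95.3167]
 [13.     91.9167]
 [14.     86.1333]
 [15.     82.0333]
 [16.     83.2167]
 [17.     90.4667]
 [18.     94.15  ]
 [19.     95.1167]
 [20.     94.8167]
 [21.     94.9667]
 [22.     95.0333]
 [23.     95.4667]]
[[104.     105.     106.     107.     108.     109.     110.     111.
  112.     113.     114.     115.     116.     117.     118.     119.
  120.     121.     122.     123.     124.     125.     126.     127.
  128.     129.     130.     131.     132.     133.    ]
 [ 88.2778  88.6667  87.1111  87.8889  85.6667  85.8889  84.7222  83.5
   75.9444  64.      53.2778  51.1111  50.1111  51.      51.2778  51.0556
   56.8333  72.0556  86.2222  91.2222  95.2222  95.2222  95.5556  91.
   85.8333  78.6111  67.4444  56.1667  52.0556  49.7778]]
```

```bash
python3 - <<'E'
from h import *
import pickle
B=R.from_euler("z",14.4,degrees=True).as_matrix(); m=np.array([.5361,-.1468,.1])
for n in ("w13","w14","w19"):
    p,P,M=pickle.load(open(n+".pkl","rb")); q=(cloud(p)-m)@B*1000
    for nm,x0,x1,yy,z0,z1 in(("head",-34,-3,6,6,16),("studtop",2,20,9,11,17.5),("shank",24,30,1.5,0,9)):
        s=(q[...,0]>x0)&(q[...,0]<x1)&(abs(q[...,1])<yy)&(q[...,2]>z0)&(q[...,2]<z1)
        if nm=="studtop": s&=np.hypot(q[...,0]-11,q[...,1])>6.5
        a=q[s]
        if len(a)<20: print(n,nm,len(a)); continue
        A=np.c_[a[:,0]-a[:,0].mean(),np.ones(len(a))]; co,*_=np.linalg.lstsq(A,a[:,2],rcond=None)
        print(n,nm,len(a),"slope",co[0],"z at mean",co[1],"meanx",a[:,0].mean(),"z at x=0",co[1]-co[0]*a[:,0].mean())
E
```

```text
w13 head 693 slope 0.023533797244471674 z at mean 10.535619307898914 meanx -18.78546242977575 z at x=0 10.977712571864897
w13 studtop 101 slope -0.13959982568624763 z at mean 14.954425092467167 meanx 3.6515720730040653 z at x=0 15.464183917339305
w13 shank 0
w14 head 1525 slope 0.02136938530567741 z at mean 10.609544191821044 meanx -18.902133767017958 z at x=0 11.013471171387906
w14 studtop 720 slope -0.004396432040294742 z at mean 15.046814950479048 meanx 10.748343583583434 z at x=0 15.09406931259001
w14 shank 15
w19 head 270 slope 0.061755772025751055 z at mean 10.890988816776227 meanx -4.422462548494897 z at x=0 11.1641014057135
w19 studtop 1466 slope -0.0018302680680508145 z at mean 15.097365533970477 meanx 10.69221442478314 z at x=0 15.11693515260891
w19 shank 105 slope -0.048285582271474156 z at mean 4.1016916650242745 meanx 26.98531666746956 z at x=0 5.404693393093159
```

{"op": "apply_moves", "data": {"rows": [[[-20, 0, 0, 0, 0, 0, 0], [-50, 0, 0, 0, 0, 0, 0], [-80, 0, 0, 0, 0, 0, 0], [-90, 0, 0, 0, 0, 0, 0], [-90, 0, 0, 0, 0, 0, 0], [-90, 0, 0, 0, 0, 0, 0]]]}}

```text
time: 20.15
ee_pos: [0.6334, -0.1214, 0.2004]
tcp_rot: [111.0, 89.9, 125.3]
wrist_force: [-0.4, 0.1, 0.8]
opening: 0.0003
```

```bash
python3 st.py;  python3 - <<'E'
from h import *
p=cams.camera("scene"); save(p,"s20",(120,320,80,400),2.4)
bot.job_done()
E
```

```text
TCP rel mouth [100.6005   0.3896 100.3856] F bracket [-0.3377  0.2171  0.836 ] T [ 0.0173  0.0038 -0.0311] yaw 14.340469543088544 op 0.0002745222106329238 t 20.15
the job is handed in; nothing more can be done
```

View pics/s20.png

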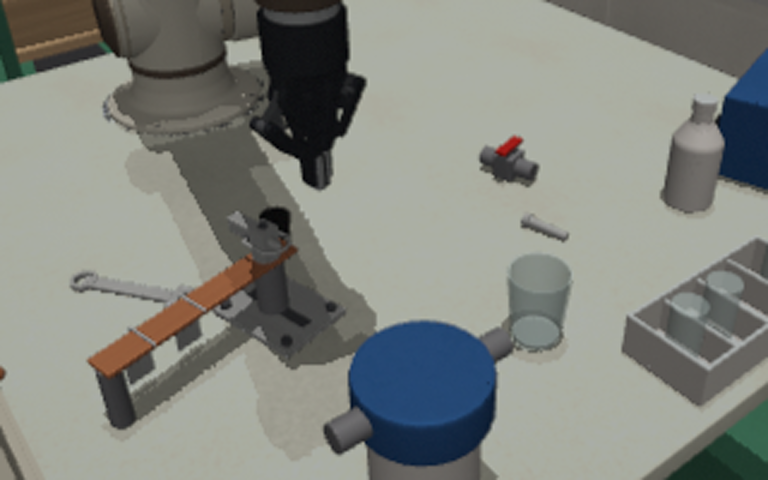

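The job is handed in at about 20 s. The linch pin is through the stud's cross hole from the robot's side, and its ring is flipped over the stud and snapped shut. I pushed the pin until the force rose steeply with no more travel, peaking at about 22 N. Then I let go and tipped the ring over with the closed fingertips.

**Ring:** it measures level around the stud, with its bow about 101 mm high and beyond the pin's tip.

**Pin position:** it is centred sideways, sits about 1 mm below the hole's axis, and is pitched about 0.02 rad. All of these are inside the limits.

**Shoulder:** this is the one check that did not fully agree:
- The pin's tip stands out about 14 mm, which means the shoulder is home.
- The overhead views show a small gap at the top of the shoulder, and a sliver of the button is visible. I put the gap at 0.4 to 0.7 mm; rougher readings of the images and the bow's position gave 1 mm or slightly more. Part of it comes from the slight pitch of the pin.
- My best estimate is still inside the 1.5 mm limit, but I could not read the button directly.

**Bench and robot:** the other bench things looked undisturbed, and the arm never came close to them. The arm is clear of everything, with the wrist force near zero.

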